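# Slide the top slide carrier out of its tray and register it on the light box

## Robot

A 7-joint arm with a two-finger parallel gripper is mounted at the origin on the work surface. World frame = base frame: x ahead of the robot, y to its left, z up, the work surface at z = 0. Lengths are in mm, angles in rad, forces in N, time in s.
With the tool pointing down it reaches from about 425 to 925 mm from the base axis. Payload 6.8 kg.
Tool frame: the origin (TCP) lies at the very end of the fingers, on their centre line; the grasp point (between the pads) lies 19 mm behind it; z points along the fingers, y is the line along which they close (so a half turn about z gives the same grasp; the last joint's range is limited). The gripper opens to 88 mm and grips with 3 to 60 N. Pads are 20 mm wide; open, the fingers measure 115 mm over their backs; the gripper's body (75 mm by 178 mm) begins 61 mm behind the grasp point.
Start: joints at [1.142, 0.477, 0.022, 1.555, -0.011, 1.109, -0.083], TCP at [212.854, -640.578, 222.664] pointing down, gripper open.
Joint ranges: [-2.96, 2.96], [-0.34, 2.1], [-1.41, 1.46], [0.24, 2.44], [-1.37, 4.51], [0.17, 1.92], [-2.96, 2.96]. Speed limits (rad/s): [2.39, 2.39, 3.14, 3.14, 3.14, 3.14, 3.14].

## Interface

Orientations are given as a rotation vector (axis times angle).
In Python, from station import monitor, viewer, order gives the robot as it stands.
- The arm moves only by the shell command python3 -m handwheel 'ROWS' [OPENING] [FORCE]. ROWS is JSON, a list of rows, each a list of 4 numbers: the shift along the tool's x, y, z in units of 8 cm (1.0 is 8 cm), then the turn about the tool's z in units of 90 degrees (1.0 is 90 degrees). In form: [[dx, dy, dz, yaw], ...]. A call has 1 to 8 rows; each row is the pose to reach, as a shift and turn from the pose commanded when the call began, along the tool's axes at that moment; what a row does not reach only later rows make up. A row lasts 1/12 s, in which the tool goes at most 41.7 mm and 7.16 degrees, less where a joint would pass 70% of its speed; a pose out of reach is approached as far as the arm can. A call with a number of a shift or a turn outside -1 to 1 is refused whole. A call with a gripper value outside its range is refused whole. OPENING is the opening, from -1 (shut) to 1 (fully open), set as the call begins (- or left out, the last holds). The fingers move at their own pace and stop on an object; FORCE is the grip in N (left out, the last holds). Time passes only in rows, so rows that repeat a pose let the fingers close. It gives the time, the measured TCP pose, the force, the opening and the grip force at its end, in the units of the state.
- monitor.read_state(): the state, without advancing time (a new reading comes with each control period).
- viewer.capture(name): name is "scene" or "top" or "wrist"; returns the picture (420x560x3 uint8, red, green, blue); there is no depth.
- viewer.camera_params(name): a dict with "fx", "fy", "cx", "cy" (pixels), "k1" (the pictures are not rectified: a ray, as slopes to the right and down, at radius r is drawn at 1 + k1 r^2 times it, then the intrinsics apply), "cam_to_world" (4x4, takes a point from camera to world coordinates). Camera axes: x right, y up, looking along -z (the intrinsics and any distortion apply to the point x, -y, -z); pixel columns grow to the right and rows downward; lengths in mm; the calibration is good to about 2 mm. A picture is of the moment at which its call begins: read the wrist's pose just before it. camera_params takes no time and is no camera call; for the wrist camera it gives the pose at the moment of the call.
- order.hand_in(): hands the job in; it is judged then, once.
The state is a dict: "t": time; "q": joint angles; "dq": joint speeds; "joint_torque": joint torques, N m; "ee_pos": TCP position; "orientation": TCP orientation; "contact_force": force on the tool from outside, world axes, zero at the start; "ft_torque": the same for the moment, N m; "width": finger opening in mm; "grip_force": force on a finger pad.
Only numpy, scipy, OpenCV 4.12 (cv2) and the standard library are available. Lean on these libraries where they do the work, as an engineer would, in place of code of your own. Each camera call takes 0.05 s, during which the arm holds its last target. There are 200 camera calls.

## Task

Take the top slide carrier from the stack in the tray and set it up on the light box for checking. It lies between the walls and under a sprung hold-down clip, so it cannot be gripped or lifted there: press on the ribbed strip just ahead of the clip, firmly enough to move it but no harder than the glass will stand, and slide it forward until its front end hangs well out over the front of the tray (about 50 mm) while it still rests on the stack, then pinch the overhanging end by its two long edges and lift it off. Lay it down gently, flat on the light box, pushed up against both the back and the left stop bar with its tab hanging out over the front, and let go; the other carriers stay in the tray and the oil bottle, slide box and objective case are left alone.

Things in the scene. Friction and masses are not known exactly. Their poses are not given: they have to be found in the camera images.
- rack: Fixed cream slide cabinet, 172 (x) x 112 (y) x 45 mm high, blue tray on top with 4 stacked carriers. Origin: centre of its underside, on the bench; x runs from the front (-86 mm) to the back, y to its left, z up. Left or right of the robot, turned up to 17 degrees. Tray walls 4 mm thick, 19 mm above the tray floor: sides, inner faces y = +-33 mm, whole length; back, inner face x = +82 mm.
- rack_front (a point): Middle of the front of the tray at floor height (x = -86, y = 0, z = 45 mm of the rack); axes as the rack. Before it is free space down to the bench. A front lip 4 mm thick and 8 mm high holds the three lower carriers in; the top one (12 mm stack) slides over it. The side walls stand 7 mm above the top carrier.
- carrier_top: Top carrier: flat aluminium frame 160 (x) x 62 (y) x 3 mm, about 85 g, two glass slides with pink specimens. Origin: centre of its underside; x to its rear, z up. Ribbed rubber-inlaid metal at x = -80 to -46 mm (tab, blue dot) and +32 to +80 mm (rear). Starts with the tab end 4 to 8 mm inside the front, underside 54 mm over the bench. Slick below (friction 0.2), grippy on top (about 1).
- tab_end (a point): Middle of the front end of the top carrier's tab (x = -80 mm, half way through its thickness); axes as the carrier. A carrier pressed on its overhanging part tips.
- clip_tip (a point): Foot of the sprung steel hold-down clip, 20 mm wide, hinged on top of the tray's back wall (pivot 10 mm above the top carrier). It bears on the top carrier about 14 mm in from its rear end with about 7 N; the carrier must slide some 15 mm to come out from under it. A light touch slips: keep up about 15 N of press (12 to 25 N) all along the stroke; dragging sideways can unload the finger.
- carrier_2: The carrier right under the top one, same size. Origin: centre of its underside.
- carrier_3: The third carrier from the top, same size. Origin: centre of its underside.
- carrier_4: The bottom carrier, same size. Origin: centre of its underside.
- lightbox: Fixed black light box, white lit top, 125 (x) x 170 (y) x 40 mm high, across from the rack, turned up to 17 degrees. Origin: centre of its underside, on the bench; x to its back, y to its left, z up. Two dark steel stop bars 8 mm high on top: back stop (inner face x = +52 mm, y = -64 to +52 mm) and left stop (inner face y = +45 mm, x = -52 to +52 mm).
- seat (a point): Where the carrier's origin lies when fully home against both stops (x = -28, y = +14, z = 40 mm of the light box); axes as the light box, the carrier's x pointing the same way. Its tab then hangs 45 mm out over the light box's front edge.
- oil_bottle: Bystander: amber immersion-oil bottle, 36 mm across, 75 mm high, standing between rack and light box. Origin: centre of its underside.
- slide_box: Bystander: blue slide box, 85 x 100 x 34 mm, behind the work. Origin: centre of its underside.
- objective_case: Bystander: round objective case, 39 mm across, 62 mm high, behind the work. Origin: centre of its underside.
Mind the look-alikes: they are no part of the job. What is shaped like the lightbox but brown or green is not meant.

How it is judged (in metres and radians):
On the way, in this order (a step that is already met when the one before it is completed fails the run):
1. the top carrier, still lying flat on the stack, overhangs the open front by 35 to 70 mm (x of tab_end in the frame of rack_front between -0.07 and -0.035 m and z of carrier_top in the frame of rack below 0.0565 m and angle between carrier_top's own z axis and vertical below 0.03 rad), for 0.2 s.
2. the top carrier is held in the fingers by its tab end, at least 25 mm above where it lay (z of carrier_top in the frame of rack above 0.079 m and contact force between the fingers and carrier_top above 1 N and distance between the grasp point and tab_end below 0.06 m), for 0.1 s.
At the end, for the whole second after the job is handed in: The top carrier lies flat on the light box, at rest and let go, against both stop bars (within 2.5 mm of fully home each way, turned less than 2 degrees), tab to the front; the other three carriers are still in the tray within 20 mm of where they were (x of carrier_top in the frame of seat between -0.0025 and 0.0025 m and y of carrier_top in the frame of seat between -0.0025 and 0.0025 m and z of carrier_top in the frame of seat between -0.002 and 0.002 m and angle between the x axis of carrier_top and the x axis of seat, either way round below 0.035 rad and angle between carrier_top's own z axis and vertical below 0.03 rad and linear speed of carrier_top below 0.01 m/s and x of tab_end in the frame of seat below 0 m and distance of each of carrier_2, carrier_3, carrier_4 from where it was at the start of the episode below 0.02 m); the robot touches nothing.
It fails at once if the top carrier pressed on the stack with more than 60 N (contact force between carrier_top and carrier_2 above 60 N).
It fails at once if the carrier slammed or pressed on the light box with more than 60 N (contact force between carrier_top and lightbox above 60 N).
It fails at once if another carrier dragged more than 20 mm (distance of any of carrier_2, carrier_3, carrier_4 from where it was at the start of the episode above 0.02 m).
It fails at once if a bystander pushed more than 25 mm or tipped (distance of any of oil_bottle, slide_box, objective_case from where it was at the start of the episode above 0.025 m or angle between any of oil_bottle, slide_box, objective_case's own z axis and vertical above 0.4 rad).
It also fails if it takes over 56 s, if anything falls off the work surface, if the arm or the gripper's body presses on something with over 40 N, if the wrist force passes 120 N, or if a joint passes its speed limit or range.

## Working session

There is one attempt and no reset: what is moved stays moved. The work goes in short steps, Python scripts to look and compute and a shell command to move; the robot and the scene stay as the last step left them, time stands still between calls to the robot, and variables do not carry over. Pictures are saved under pics/ and viewed, at most 10 in all, crops included, and the job is handed in when it is done.

```bash
ls; mkdir -p pics; python3 - <<'E'
from station import monitor, viewer
import cv2
s=monitor.read_state(); print(s)
for n in("scene","top"):
    im=viewer.capture(n); cv2.imwrite(f"pics/{n}0.png",cv2.cvtColor(im,cv2.COLOR_RGB2BGR))
    print(n,viewer.camera_params(n))
E
```

```text
pics
{'t': 0.0, 'q': array([ 1.14190091,  0.47778949,  0.02232771,  1.55642174, -0.01148156,
        1.10931896, -0.08313707]), 'dq': array([ 0.00057315,  0.00082503, -0.00085047, -0.00137504,  0.00019077,
       -0.00112146, -0.00116257]), 'joint_torque': array([ 7.52504020e-04, -5.82845592e+01,  1.53460141e+00, -2.72606868e+01,
       -5.43506315e-02,  1.68618344e-02,  1.38530118e-04]), 'ee_pos': array([ 212.6409962 , -640.00134731,  221.70117482]), 'orientation': array([-3.09953093e+00, -5.01471477e-01,  6.77017552e-04]), 'contact_force': array([0.19890037, 0.34671339, 0.08994923]), 'ft_torque': array([-0.00943786,  0.02297101,  0.00969144]), 'grip_force': 0.0, 'width': 87.80017754905298}
scene {'fx': 519.9112197381432, 'fy': 519.9112197381432, 'cx': 275.58732429742844, 'cy': 206.17471749860354, 'k1': 0.02492542762383376, 'cam_to_world': array([[-4.15562132e-01, -7.71602944e-01,  4.81598391e-01,
         1.12244834e+03],
       [ 9.09443962e-01, -3.61113565e-01,  2.06176315e-01,
         1.72584535e+02],
       [ 1.48254601e-02,  5.23665818e-01,  8.51794762e-01,
         1.13473976e+03],
       [ 0.00000000e+00,  0.00000000e+00,  0.00000000e+00,
         1.00000000e+00]])}
top {'fx': 396.6228922002862, 'fy': 396.6228922002862, 'cx': 274.6701057735022, 'cy': 213.41667849976557, 'k1': -0.08354531202306764, 'cam_to_world': array([[-1.52395282e-02,  9.98581932e-01, -5.10086496e-02,
         4.41264451e+02],
       [-9.99865096e-01, -1.49067701e-02,  6.89767296e-03,
        -6.27083748e+01],
       [ 6.12751738e-03,  5.11068856e-02,  9.98674391e-01,
         1.25086845e+03],
       [ 0.00000000e+00,  0.00000000e+00,  0.00000000e+00,
         1.00000000e+00]])}
```

View pics/top0.png

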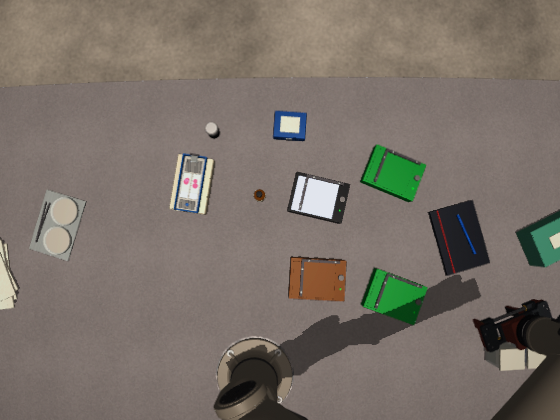

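View pics/scene0.png

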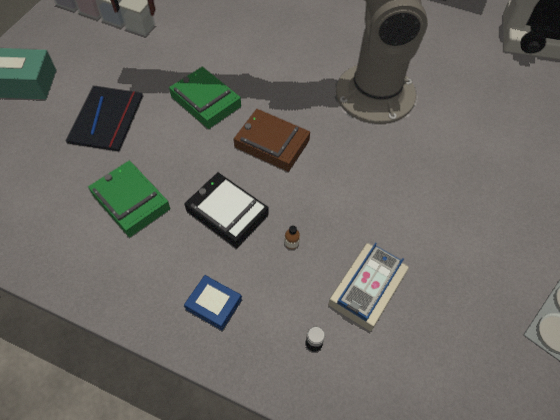

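The top view shows the rack at (191,184), tab end with the blue dot towards the robot. Light-box look-alikes are:
- black with a white top at (318,198), which is the one described
- brown at (318,279)
- green at (394,173) and (395,295)
- a dark notebook at (460,237)

Bystanders are the bottle (259,195), slide box (290,125) and case (211,129). I'll check the choice in one close crop and get rough poses.

```bash
cat > lib.py <<'E'
import numpy as np, cv2
from station import monitor, viewer
from scipy.spatial.transform import Rotation as R
def ray(p,uv):
    K=np.array([[p["fx"],0,p["cx"]],[0,p["fy"],p["cy"]],[0,0,1]])
    uv=np.atleast_2d(np.asarray(uv,float))
    d=(uv-[p["cx"],p["cy"]])/[p["fx"],p["fy"]]
    s=d.copy()
    for _ in range(20): s=d/(1+p["k1"]*(s**2).sum(1,keepdims=True))
    T=np.array(p["cam_to_world"])
    D=np.c_[s[:,0],-s[:,1],-np.ones(len(s))]@T[:3,:3].T
    return T[:3,3],D
def onplane(p,uv,z):
    o,D=ray(p,uv); return o+D*((z-o[2])/D[:,2])[:,None]
def proj(p,X):
    T=np.array(p["cam_to_world"]); c=(np.atleast_2d(X)-T[:3,3])@T[:3,:3]
    s=np.c_[c[:,0],-c[:,1]]/-c[:,2:3]; s=s*(1+p["k1"]*(s**2).sum(1,keepdims=True))
    return s*[p["fx"],p["fy"]]+[p["cx"],p["cy"]]
def rect(im,mask,p,z):
    cs,_=cv2.findContours(mask,cv2.RETR_EXTERNAL,cv2.CHAIN_APPROX_NONE)
    c=max(cs,key=cv2.contourArea); P=onplane(p,c[:,0,:],z)[:,:2]
    return cv2.minAreaRect(P.astype(np.float32))
def tool():
    s=monitor.read_state(); return s,R.from_rotvec(s["orientation"]).as_matrix()
def delta(target,yawx=None):
    """shift in tool units to bring TCP to target (world mm); yawx = wanted world heading of tool x (deg)"""
    s,M=tool(); d=M.T@(np.array(target)-s["ee_pos"])/80
    h=np.degrees(np.arctan2(M[1,0],M[0,0]))
    y=None
    if yawx is not None: y=-((yawx-h+180)%360-180)/90   # tool z down
    return np.round(d,3),round(h,2),y
E
python3 - <<'E'
from lib import *
im=cv2.cvtColor(cv2.imread("pics/top0.png"),cv2.COLOR_BGR2RGB); p=viewer.camera_params("top")
hsv=cv2.cvtColor(im,cv2.COLOR_RGB2HSV)
def sub(m,x0,x1,y0,y1):
    o=np.zeros_like(m);o[y0:y1,x0:x1]=m[y0:y1,x0:x1];return o
cream=cv2.inRange(hsv,(15,30,150),(35,255,255))
blue=cv2.inRange(hsv,(100,110,30),(130,255,255))
white=cv2.inRange(hsv,(0,0,190),(179,50,255))
dark=cv2.inRange(im,(0,0,0),(60,60,60))
rk=cv2.morphologyEx(sub(cream|blue|white,160,225,145,220),cv2.MORPH_CLOSE,np.ones((7,7)))
print("rack rect z45",rect(im,rk,p,55))
lb=cv2.morphologyEx(sub(dark|white,280,356,165,228),cv2.MORPH_CLOSE,np.ones((5,5)))
print("lightbox z40",rect(im,lb,p,40))
for n,uv in dict(bottle=(259,195),case=(211,129),sbox=(290,125)).items(): print(n,onplane(p,uv,60))
s=cv2.cvtColor(cv2.imread("pics/scene0.png"),cv2.COLOR_BGR2RGB)
a=cv2.resize(im[145:225,160:240],(400,400),interpolation=cv2.INTER_CUBIC)
b=cv2.resize(im[160:240,280:360],(400,400),interpolation=cv2.INTER_CUBIC)
cv2.imwrite("pics/crop1.png",cv2.cvtColor(np.hstack([a,b]),cv2.COLOR_RGB2BGR))
s,M=tool();print(M); w=viewer.camera_params("wrist")
T=np.array(w["cam_to_world"]);print(w);print("cam in tool",M.T@(T[:3,3]-s["ee_pos"]),M.T@T[:3,:3])
E
```

```text
rack rect z45 ((598.4576416015625, 182.57427978515625), (111.1185302734375, 175.34158325195312), 80.47462463378906)
lightbox z40 ((550.4544067382812, -205.54916381835938), (170.9759979248047, 127.09724426269531), 75.89913177490234)
bottle [[558.36634281 -24.55715221  60.        ]]
case [[763.20491812 119.63361145  60.        ]]
sbox [[ 771.84902034 -121.88826727   60.        ]]
[[ 9.48979766e-01  3.15336337e-01 -6.30886818e-04]
 [ 3.15336941e-01 -9.48978616e-01  1.48305400e-03]
 [-1.31037283e-04 -1.60633016e-03 -9.99998701e-01]]
{'fx': 318.21811139301144, 'fy': 318.21811139301144, 'cx': 279.4449899574381, 'cy': 208.01919003730168, 'k1': -0.03652388802518706, 'cam_to_world': array([[ 3.14397694e-01,  9.06789740e-01,  2.80867332e-01,
         2.88485996e+02],
       [-9.49286421e-01,  3.01274578e-01,  8.99384247e-02,
        -6.14854810e+02],
       [-3.06294626e-03, -2.94899977e-01,  9.55523219e-01,
         3.84080384e+02],
       [ 0.00000000e+00,  0.00000000e+00,  0.00000000e+00,
         1.00000000e+00]])}
cam in tool [  79.89143882   -0.26773486 -162.28754407] [[-9.87623958e-04  9.55566762e-01  2.94773113e-01]
 [ 9.99998451e-01  5.14328967e-04  1.68314796e-03]
 [ 1.45674989e-03  2.94774319e-01 -9.55565790e-01]]
```

View pics/crop1.png

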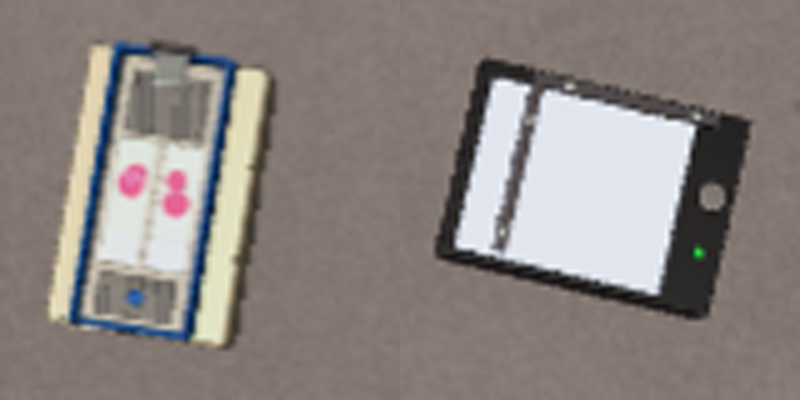

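The crop confirms the choice: black box with a white lit top, stops at its back and left, and the blue tray with the clip at its rear and the blue dot at the front. I'll move over the light box first and look from close by.

```bash
python3 -m handwheel '[[0,0,0,0.31],[0,0,0,0.31],[0,0,0,0.31],[0,0,0,0.31]]' -1
for i in 1 2 3 4 5; do python3 -m handwheel '[[0.54,-1,0,0],[0.54,-1,0,0],[0.54,-1,0,0]]' | tail -c 200; done
python3 -m handwheel '[[0.54,-1,0.2,0],[0.54,-1,0.2,0],[0.54,-1,0.2,0],[0.54,-1,0.2,0],[0.54,-1,0.2,0]]'
python3 - <<'E'
from lib import *
p=viewer.camera_params("wrist"); im=viewer.capture("wrist"); np.save("w1.npy",p,allow_pickle=True)
cv2.imwrite("pics/w1.png",cv2.cvtColor(im,cv2.COLOR_RGB2BGR)); s,M=tool(); print(s["t"],s["ee_pos"],delta([0,0,0])[1])
E
```

```text
t: 0.43
ee_pos: [212.7, -640.2, 222.1]
orientation: [-3.129, 0.27, 0.001]
contact_force: [0.9, 0.9, 0.5]
width: 64.6
grip_force: 0.0
t: 0.68
ee_pos: [274.6, -563.0, 221.9]
orientation: [-3.127, 0.248, -0.003]
contact_force: [1.3, 0.6, -0.6]
width: 44.8
grip_force: 0.0
t: 0.93
ee_pos: [330.3, -490.7, 222.2]
orientation: [-3.128, 0.246, -0.003]
contact_force: [0.2, -0.3, 0.0]
width: 24.7
grip_force: 0.0
t: 1.18
ee_pos: [385.7, -418.7, 222.4]
orientation: [-3.128, 0.246, -0.003]
contact_force: [0.5, 0.7, 0.2]
width: 4.8
grip_force: 0.0
t: 1.43
ee_pos: [441.2, -346.7, 222.5]
orientation: [-3.128, 0.245, -0.003]
contact_force: [0.6, 1.6, -0.1]
width: 0.6
grip_force: 0.0
t: 1.68
ee_pos: [496.7, -274.6, 222.6]
orientation: [-3.128, 0.245, -0.003]
contact_force: [0.3, 1.3, 0.2]
width: 0.5
grip_force: 0.0
t: 2.1
ee_pos: [547.7, -209.9, 206.2]
orientation: [-3.131, 0.258, 0.002]
contact_force: [-0.7, -0.1, -0.8]
width: 0.2
grip_force: 0.0
2.15 [ 547.12341049 -211.26582385  206.4674258 ] -9.56
```

View pics/w1.png

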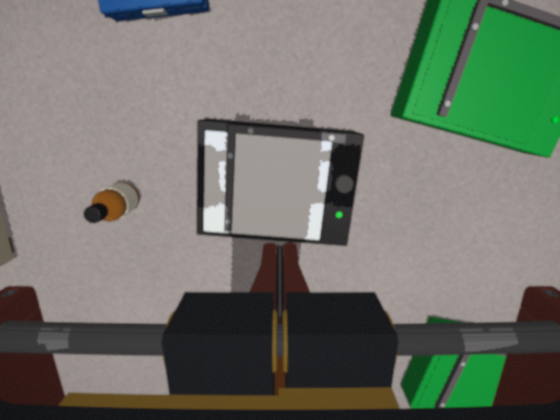

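The wrist view shows the light box with top corners near (200,120), (361,134), (348,245) and (197,237), and the bottle at (110,203). I'll fit its edges, then go to the rack.

```bash
cat > lbfit.py <<'E'
from lib import *
im=cv2.imread("pics/w1.png"); p=np.load("w1.npy",allow_pickle=True).item()
d=im.max(2)<75
L=[(np.argmax(d[v,180:220])+180-.5,v) for v in range(132,230)]
Rr=[(375-np.argmax(d[v,330:375][::-1])-.5,v) for v in range(145,238)]
F=[(u,260-np.argmax(d[225:260,u][::-1])-.5) for u in list(range(205,228))+list(range(312,342))]
B=[(u,np.argmax(d[105:150,u])+105-.5) for u in range(212,355)]
def fit(uv):
    P=onplane(p,uv,40)[:,:2].astype(np.float32)
    vx,vy,x,y=cv2.fitLine(P,cv2.DIST_HUBER,0,.01,.01).ravel(); 
    r=np.abs((P-[x,y])@[-vy,vx]); return np.array([x,y]),np.degrees(np.arctan2(vy,vx)),r.mean()
f={k:fit(v) for k,v in dict(L=L,R=Rr,F=F,B=B).items()}
for k,v in f.items(): print(k,np.round(v[0],1),round(v[1]%180,2),round(v[2],2))
a=np.radians(np.mean([((f[k][1]+90)%180)-90 for k in "LR"]+[(f[k][1]%180)-90 for k in "FB"])) 
ex=np.array([np.cos(a),np.sin(a)]); ey=np.array([-ex[1],ex[0]])
l,r=f["L"][0]@ey,f["R"][0]@ey; fr,b=f["F"][0]@ex,f["B"][0]@ex
print("ang",np.degrees(a),"widths",l-r,b-fr)
c=ex*(fr+62.5)+ey*(l+r)/2; print("centre",c,"seat",c+ex*-28+ey*14)
E
python3 lbfit.py
for i in 1 2 3 4; do python3 -m handwheel '[[0,-1,0,0],[0,-1,0,0],[0,-1,0,0]]' | grep ee_pos; done
python3 -m handwheel '[[0,-0.85,0,0],[0,-0.85,0,0],[0,-0.85,0,0],[0,-0.85,0,0],[0,-0.85,0,0]]' | grep ee_pos
python3 - <<'E'
from lib import *
p=viewer.camera_params("wrist"); im=viewer.capture("wrist"); np.save("w2.npy",p,allow_pickle=True)
cv2.imwrite("pics/w2.png",cv2.cvtColor(im,cv2.COLOR_RGB2BGR)); s,M=tool(); print(s["t"],s["ee_pos"],delta([0,0,0])[1])
E
```

```text
L [ 567.4 -124.8] 165.41 0.3
R [ 531.  -287.9] 165.63 0.28
F [ 495.1 -178.8] 75.77 0.3
B [ 612.  -224.3] 75.73 0.26
ang -14.367866 widths 167.11844 124.52942
centre [ 552.3314  -207.15106] seat [ 528.6813  -186.64084]
ee_pos: [562.1, -124.5, 207.1]
ee_pos: [575.1, -45.1, 207.2]
ee_pos: [588.1, 34.0, 207.2]
ee_pos: [601.0, 113.1, 207.1]
ee_pos: [612.4, 170.0, 206.6]
3.6167 [612.40172981 169.53714344 206.62058617] -9.69
```

View pics/w2.png

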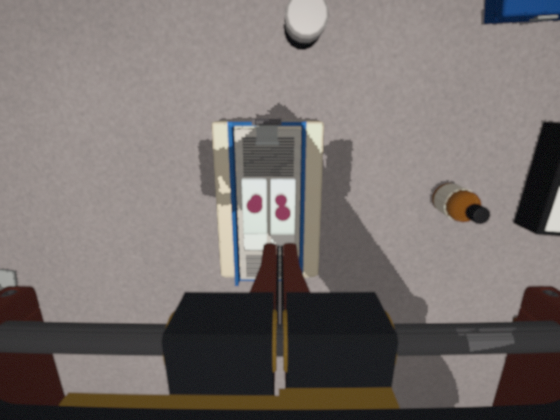

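The wrist view shows the tray: cream edges at columns 216–322, blue walls at about 235 and 303, ribbed rear strip in rows 137–178 at column 270, clip foot near (268,135).

```bash
cat > rkfit.py <<'E'
from lib import *
im=cv2.imread("pics/w2.png"); p=np.load("w2.npy",allow_pickle=True).item()
hsv=cv2.cvtColor(im,cv2.COLOR_BGR2HSV)
cream=cv2.inRange(hsv,(15,35,110),(40,255,255)); blue=cv2.inRange(hsv,(100,110,60),(130,255,255))
def first(row,a,b): i=np.flatnonzero(row[a:b]); return a+i[0]-.5 if len(i) else None
def last(row,a,b): i=np.flatnonzero(row[a:b]); return a+i[-1]+.5 if len(i) else None
def fit(uv,z):
    P=onplane(p,uv,z)[:,:2].astype(np.float32)
    vx,vy,x,y=cv2.fitLine(P,cv2.DIST_HUBER,0,.01,.01).ravel()
    r=np.abs((P-[x,y])@[-vy,vx]); return np.array([x,y]),np.degrees(np.arctan2(vy,vx))%180,r.mean()
def rows(f,m,a,b,v0,v1): return [(u,v) for v in range(v0,v1) if (u:=f(m[v],a,b)) is not None]
def cols(f,m,a,b,us): return [(u,v) for u in us if (v:=f(m[:,u],a,b)) is not None]
f=dict(CL=fit(rows(first,cream,205,230,130,270),45),CR=fit(rows(last,cream,308,335,130,245),45),
 BL=fit(rows(first,blue,222,245,140,240),64),BR=fit(rows(last,blue,292,312,140,235),64),
 CF=fit(cols(last,cream,262,290,list(range(223,232))+list(range(308,317))),45),
 BB=fit(cols(first,blue,110,140,list(range(236,252))+list(range(284,300))),64))
for k,v in f.items(): print(k,np.round(v[0],1),round(v[1],2),round(v[2],2))
a=np.radians(np.mean([f[k][1]-180 for k in("CL","CR","BL","BR")]))
ex=np.array([np.cos(a),np.sin(a)]); ey=np.array([-ex[1],ex[0]])
print("ang",np.degrees(a),"y",{k:float(f[k][0]@ey) for k in("CL","CR","BL","BR")},"x",{k:float(f[k][0]@ex) for k in("CF","BB")})
cy=(f["CL"][0]+f["CR"][0])@ey/2; cx=(f["CF"][0]@ex+86+f["BB"][0]@ex-86)/2
c=ex*cx+ey*cy; print("centre",c)
# rib edge: brightness profile along carrier centre axis at z57
g=im.mean(2)
for yy in(-12,12):
    xs=np.arange(20,84,2.); X=np.c_[c+ex*xs[:,None]+ey*yy,np.full(len(xs),57.)]
    uv=np.rint(proj(p,X)).astype(int); print(yy,[(int(x),int(g[v,u])) for x,(u,v) in zip(xs,uv)])
X=c+ex*44; print("press",X, delta([*X,100],np.degrees(a)))
E
python3 rkfit.py
```

```text
CL [610.5 238.6] 170.53 0.33
CR [604.7 126.8] 170.4 0.46
BL [624.6 216.2] 170.65 0.28
BR [620.5 144.2] 170.31 0.25
CF [513.6 198.2] 80.49 0.4
BB [683.2 171. ] 80.27 0.23
ang -9.527965 y {'CL': 336.3905334472656, 'CR': 225.1123046875, 'BL': 316.6499938964844, 'BR': 244.8982391357422} x {'CF': 473.71331787109375, 'BB': 645.4525146484375}
centre [598.3359  184.25125]
-12 [(20, 225), (22, 225), (24, 225), (26, 225), (28, 224), (30, 197), (32, 125), (34, 76), (36, 73), (38, 78), (40, 73), (42, 75), (44, 75), (46, 74), (48, 81), (50, 79), (52, 77), (54, 82), (56, 75), (58, 79), (60, 82), (62, 75), (64, 86), (66, 88), (68, 89), (70, 77), (72, 108), (74, 119), (76, 120), (78, 113), (80, 121), (82, 76)]
12 [(20, 224), (22, 225), (24, 225), (26, 225), (28, 223), (30, 197), (32, 133), (34, 82), (36, 80), (38, 79), (40, 78), (42, 82), (44, 80), (46, 75), (48, 80), (50, 74), (52, 78), (54, 82), (56, 78), (58, 78), (60, 87), (62, 80), (64, 88), (66, 91), (68, 84), (70, 75), (72, 106), (74, 119), (76, 119), (78, 118), (80, 130), (82, 129)]
press [641.7289  176.96797] (array([ 0.345, -0.155,  1.333]), np.float64(-9.69), np.float64(-0.0017597460984246835))
```

```bash
python3 -m handwheel '[[0.345,-0.155,0.5,0],[0.345,-0.155,1,0],[0.345,-0.155,1,0],[0.345,-0.155,1,0]]' -1
python3 -m handwheel '[[0,0,0.4,0],[0,0,0.68,0],[0,0,0.68,0],[0,0,0.68,0],[0,0,0.68,0]]'
python3 -c "
from lib import *
print(delta([641.7,177.0,57],-9.53))"
```

```text
t: 3.95
ee_pos: [639.5, 177.2, 123.8]
orientation: [3.127, -0.264, -0.009]
contact_force: [-0.8, -0.5, -0.2]
width: 0.5
grip_force: 0.0
t: 4.37
ee_pos: [642.8, 180.2, 75.1]
orientation: [-3.129, 0.262, -0.005]
contact_force: [0.1, -0.3, 0.1]
width: 0.4
grip_force: 0.0
(array([-0.008,  0.042,  0.227]), np.float64(-9.56), np.float64(-0.00033796031063578386))
```

```bash
python3 -m handwheel '[[0,0.04,0.08,0],[0,0.04,0.16,0],[0,0.04,0.18,0],[0,0.04,0.18,0],[0,0.04,0.18,0]]'
python3 -m handwheel '[[0,0,0.015,0],[0,0,0.03,0],[0,0,0.045,0],[0,0,0.045,0],[0,0,0.045,0]]'
```

```text
t: 4.78
ee_pos: [640.8, 177.1, 57.9]
orientation: [3.131, -0.261, -0.0]
contact_force: [0.0, 0.1, -0.8]
width: 0.7
grip_force: 0.0
t: 5.2
ee_pos: [641.1, 177.3, 57.3]
orientation: [3.131, -0.261, 0.001]
contact_force: [-7.1, -2.4, 20.3]
width: 0.2
grip_force: 10.2
```

```bash
python3 -m handwheel '[[-0.015,0,-0.003,0],[-0.03,0,-0.003,0],[-0.045,0,-0.003,0],[-0.06,0,-0.003,0]]'
python3 -m handwheel '[[-0.015,0,0,0],[-0.03,0,0,0],[-0.045,0,0,0],[-0.06,0,0,0]]'
```

```text
t: 5.53
ee_pos: [640.7, 177.4, 57.4]
orientation: [-3.129, 0.262, -0.014]
contact_force: [7.0, -2.8, 6.6]
width: 0.6
grip_force: 3.3
t: 5.87
ee_pos: [636.4, 178.6, 57.4]
orientation: [-3.128, 0.262, -0.015]
contact_force: [6.9, -1.1, 5.7]
width: 0.5
grip_force: 3.3
```

```bash
python3 -m handwheel '[[0,0,0.01,0],[0,0,0.02,0],[0,0,0.02,0]]'
python3 -m handwheel '[[-0.015,0,0.004,0],[-0.03,0,0.008,0],[-0.045,0,0.008,0],[-0.06,0,0.008,0]]'
```

```text
t: 6.12
ee_pos: [636.4, 178.7, 57.3]
orientation: [-3.128, 0.263, -0.015]
contact_force: [1.8, -3.4, 17.0]
width: 0.2
grip_force: 9.0
t: 6.45
ee_pos: [635.3, 178.9, 57.4]
orientation: [-3.126, 0.264, -0.026]
contact_force: [11.1, -3.7, 12.9]
width: 0.3
grip_force: 6.1
```

```bash
python3 -m handwheel '[[-0.005,0,0.01,0],[-0.01,0,0.014,0],[-0.02,0,0.014,0],[-0.035,0,0.014,0]]'
python3 -m handwheel '[[-0.015,0,0,0],[-0.03,0,0,0],[-0.045,0,0,0],[-0.06,0,0,0]]'
```

```text
t: 6.78
ee_pos: [634.3, 179.2, 57.3]
orientation: [-3.126, 0.265, -0.031]
contact_force: [13.1, -4.4, 15.0]
width: 0.6
grip_force: 7.9
t: 7.12
ee_pos: [629.7, 180.5, 57.4]
orientation: [-3.125, 0.264, -0.031]
contact_force: [13.5, -3.5, 15.6]
width: 0.7
grip_force: 7.9
```

```bash
cat > pos.py <<'E'
from lib import *
p=viewer.camera_params("scene")
a=np.radians(-9.53); ex=np.array([np.cos(a),np.sin(a)]); ey=np.array([-ex[1],ex[0]]); c=np.array([598.3,184.25])
def m(im):
    hsv=cv2.cvtColor(im,cv2.COLOR_BGR2HSV); k=cv2.inRange(hsv,(150,80,80),(179,255,255))
    n,l,st,ce=cv2.connectedComponentsWithStats(k)
    return [(int(st[i][4]),np.round([(q:=onplane(p,ce[i],57)[0,:2]-c)@ex,q@ey],1)) for i in range(1,n) if st[i][4]>8]
if __name__=="__main__":
    im=cv2.cvtColor(viewer.capture("scene"),cv2.COLOR_RGB2BGR); cv2.imwrite("pics/s1.png",im)
    print(m(cv2.imread("pics/scene0.png"))); print(m(im))
E
python3 pos.py
```

```text
[(9, array([ -87.4, -804. ])), (55, array([  0.1, -13. ])), (44, array([ 5.3, 14.7]))]
[]
```

```bash
python3 - <<'E'
from lib import *
p=viewer.camera_params("wrist"); im=viewer.capture("wrist"); np.save("w3.npy",p,allow_pickle=True)
s=cv2.imread("pics/s1.png")[200:350,280:440]
b=cv2.cvtColor(im,cv2.COLOR_RGB2BGR)
cv2.imwrite("pics/v3.png",np.hstack([cv2.resize(s,(400,420)),cv2.resize(b,(400,420))]))
E
```

```text
(no output)
```

View pics/v3.png

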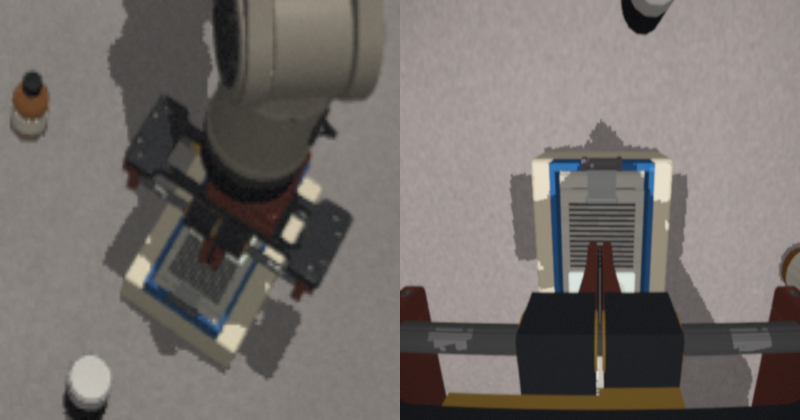

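The wrist panel shows the ribbed strip in rows 203–268 with the finger on it, and the clip still bearing on the rear end. I'll measure the edges of the ribbed strip along the rack's x.

```bash
cat > rib.py <<'E'
from lib import *
import sys
a=np.radians(-9.53); ex=np.array([np.cos(a),np.sin(a)]); ey=np.array([-ex[1],ex[0]]); c=np.array([598.3,184.25])
def edges(im,p,lo=-60,hi=90):
    g=cv2.GaussianBlur(im,(3,3),0).mean(2).astype(np.float32)
    xs=np.arange(lo,hi,.5); out=[]
    for yy in(-20,-18,18,20):
        uv=proj(p,np.c_[c+ex*xs[:,None]+ey*yy,np.full(len(xs),57.)]).astype(np.float32)
        q=cv2.remap(g,uv[:,0].reshape(1,-1),uv[:,1].reshape(1,-1),cv2.INTER_LINEAR)[0]
        d=np.gradient(q); i=np.argmin(d); out.append((xs[i],int(q[max(i-8,0)]),int(q[min(i+8,len(q)-1)])))
    return out
if __name__=="__main__":
    print(edges(cv2.imread("pics/w2.png"),np.load("w2.npy",allow_pickle=True).item(),0,60))
    p=viewer.camera_params("wrist"); im=viewer.capture("wrist"); s,M=tool()
    tx=(s["ee_pos"][:2]-c)@ex; print(edges(im,p,-40,60),"tcp x,y",tx,(s["ee_pos"][:2]-c)@ey,s["t"])
E
python3 rib.py
```

```text
[(np.float64(30.5), 225, 85), (np.float64(31.5), 223, 83), (np.float64(31.5), 223, 81), (np.float64(31.5), 223, 81)]
[(np.float64(23.0), 220, 77), (np.float64(23.0), 220, 78), (np.float64(23.0), 220, 75), (np.float64(23.0), 220, 76)] tcp x,y 31.284808844095746 1.4792997535651249 7.2667
```

```bash
python3 -m handwheel '[[-0.015,0,0.002,0],[-0.03,0,0.002,0],[-0.045,0,0.002,0],[-0.06,0,0.002,0]]' | grep -E "ee_pos|contact"
python3 -m handwheel '[[-0.015,0,0,0],[-0.03,0,0,0],[-0.045,0,0,0],[-0.06,0,0,0]]' | grep -E "ee_pos|contact"
python3 rib.py | tail -1
```

```text
ee_pos: [625.3, 181.5, 57.4]
contact_force: [13.2, -2.8, 16.3]
ee_pos: [619.1, 183.1, 57.3]
contact_force: [9.5, -2.6, 20.4]
[(np.float64(12.5), 219, 76), (np.float64(11.5), 207, 79), (np.float64(12.0), 194, 74), (np.float64(12.5), 203, 77)] tcp x,y 20.442853944104172 2.3903477740789802 7.9833
```

```bash
python3 -m handwheel '[[-0.02,0.001,-0.004,0],[-0.04,0.002,-0.006,0],[-0.06,0.003,-0.006,0],[-0.08,0.004,-0.006,0],[-0.1,0.005,-0.006,0]]' | grep -E "ee_pos|contact"
python3 -m handwheel '[[-0.02,0,0,0],[-0.04,0,0,0],[-0.06,0,0,0],[-0.08,0,0,0],[-0.1,0,0,0]]' | grep -E "ee_pos|contact"
python3 rib.py | tail -1
```

```text
ee_pos: [610.4, 184.5, 57.3]
contact_force: [10.2, -2.2, 18.5]
ee_pos: [602.7, 185.9, 57.3]
contact_force: [9.6, -2.0, 18.4]
[(np.float64(-5.5), 205, 88), (np.float64(-5.0), 200, 76), (np.float64(-4.0), 217, 79), (np.float64(-4.0), 220, 76)] tcp x,y 3.7862171960599214 2.3272975181874913 8.8667
```

```bash
python3 -m handwheel '[[-0.02,0,0,0],[-0.04,0,0,0],[-0.06,0,0,0],[-0.08,0,0,0],[-0.1,0,0,0],[-0.12,0,0,0]]' | grep -E "ee_pos|contact"
python3 -m handwheel '[[-0.02,0,0,0],[-0.04,0,0,0],[-0.06,0,0,0],[-0.08,0,0,0],[-0.1,0,0,0],[-0.12,0,0,0],[-0.12,0,0,0],[-0.12,0,0,0]]' | grep -E "ee_pos|contact"
python3 rib.py | tail -1
```

```text
ee_pos: [593.3, 187.6, 57.3]
contact_force: [8.6, -1.8, 19.0]
ee_pos: [583.7, 189.3, 57.3]
contact_force: [7.8, -2.2, 19.9]
[(np.float64(31.0), 229, 67), (np.float64(31.0), 230, 67), (np.float64(31.0), 229, 68), (np.float64(31.0), 229, 68)] tcp x,y -15.220222356021456 2.5868805935644614 10.0833
```

```bash
python3 -m handwheel '[[0.02,0,-0.1,0],[0.02,0,-0.5,0],[0.02,0,-1,0],[0.02,0,-1,0]]' | grep -E "ee_pos|contact"
python3 -m handwheel '[[-0.5,0.03,-0.1,0],[-1,0.03,-0.2,0],[-1,0.03,-0.2,0],[-1,0.03,-0.2,0],[-1,0.03,-0.2,0]]' 1 | grep -E "ee_pos|contact"
python3 - <<'E'
from lib import *
p=viewer.camera_params("wrist"); im=viewer.capture("wrist"); np.save("w4.npy",p,allow_pickle=True)
cv2.imwrite("pics/w4.png",cv2.cvtColor(im,cv2.COLOR_RGB2BGR)); s,M=tool(); print(s["t"],s["ee_pos"],delta([0,0,0])[1])
E
```

```text
ee_pos: [580.3, 189.4, 138.6]
contact_force: [0.5, 0.5, 0.5]
ee_pos: [497.7, 198.5, 147.8]
contact_force: [0.1, -0.0, -0.1]
10.8833 [498.20935647 198.22320433 147.58777418] -9.56
```

View pics/w4.png

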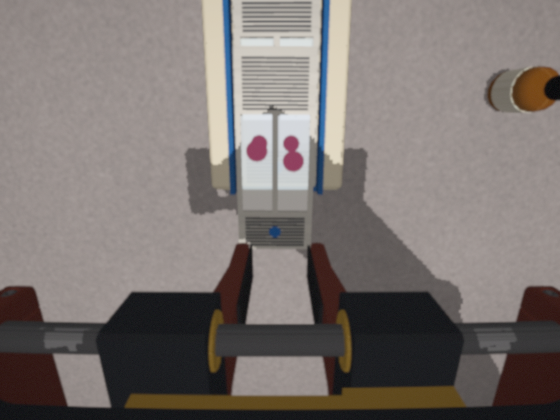

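The carrier overhangs the front with its tab end at v≈248, long edges at u≈239 and 312, and blue dot at (275,231).

```bash
python3 - <<'E'
from rib import *
im=cv2.imread("pics/w4.png"); p=np.load("w4.npy",allow_pickle=True).item()
g=cv2.GaussianBlur(im,(3,3),0).mean(2); gy=np.gradient(g,axis=1); gx=np.gradient(g,axis=0)
L=[(230+np.argmax(np.abs(gy[v,230:246])),v) for v in range(200,240)]
Rr=[(305+np.argmax(np.abs(gy[v,305:320])),v) for v in range(200,240)]
E=[(u,240+np.argmax(np.abs(gx[240:256,u]))) for u in range(254,300)]
def fr(uv,z):
    q=onplane(p,uv,z)[:,:2]-c; return q@ex,q@ey
for n,uv in dict(L=L,R=Rr).items():
    x,y=fr(uv,57); k=np.polyfit(x,y,1); print(n,np.median(y),np.degrees(np.arctan(k[0])),np.abs(y-np.median(y)).mean())
x,y=fr(E,57); print("tab end",np.median(x),x.std())
hsv=cv2.cvtColor(im,cv2.COLOR_BGR2HSV); k=cv2.inRange(hsv,(100,110,60),(130,255,255)); k[:,:265]=0;k[:,286:]=0;k[:218]=0
v,u=np.nonzero(k); print("dot",fr([(u.mean(),v.mean())],57))
s,M=tool(); q=s["ee_pos"][:2]-c; print("tcp",q@ex,q@ey)
X=c+ex*-113; print(X)
E
```

```text
L 27.01631723701313 12.798901246180092 2.895536122579022
R -27.255405289467753 -4.531032325320862 2.6043448721211506
tab end -134.16283728849663 1.1581944586963253
dot (array([-120.75109913]), array([1.73098415]))
tcp -101.02275694532207 -2.7910466190396668
[486.85950762 202.95873213]
```

```bash
python3 -m handwheel '[[-0.14,-0.056,0.4,0],[-0.14,-0.056,0.85,0],[-0.14,-0.056,0.85,0],[-0.14,-0.056,0.85,0],[-0.14,-0.056,0.85,0]]' | grep -E "ee_pos|width"
python3 -c "
from rib import *
X=c+ex*-112+ey*1.7; print(delta([*X,36.5],-9.53))"
```

```text
ee_pos: [488.3, 204.6, 80.4]
width: 67.4
(array([-0.002,  0.002,  0.548]), np.float64(-9.58), np.float64(-0.0005631816282301669))
```

```bash
python3 -m handwheel '[[0,0,0,0],[0,0,0,0],[0,0,0,0],[0,0,0,0]]' | grep -E "ee_pos|width|contact"
python3 -m handwheel '[[0,0,0.2,0],[0,0,0.4,0],[0,0,0.545,0],[0,0,0.545,0],[0,0,0.545,0]]' | grep -E "ee_pos|width|contact"
python3 -c "
from rib import *
X=c+ex*-112+ey*1.7; print(delta([*X,36.5],-9.53))"
```

```text
ee_pos: [487.5, 204.8, 80.4]
contact_force: [0.4, -0.6, -0.1]
width: 87.6
ee_pos: [486.5, 204.5, 35.6]
contact_force: [0.7, -0.1, -0.1]
width: 88.0
(array([ 0.02 , -0.003, -0.011]), np.float64(-9.51), np.float64(0.00017299219110024447))
```

Now close on it; the opening should stop near 62 mm.

```bash
python3 -m handwheel '[[0.01,0,-0.01,0],[0.01,0,-0.01,0],[0.01,0,-0.01,0],[0.01,0,-0.01,0],[0.01,0,-0.01,0],[0.01,0,-0.01,0]]' -1 40
python3 -m handwheel '[[0,0,0,0],[0,0,0,0],[0,0,0,0]]'
```

```text
t: 12.55
ee_pos: [487.9, 204.6, 37.0]
orientation: [-3.13, 0.261, -0.001]
contact_force: [1.2, 0.0, 1.3]
width: 61.1
grip_force: 40.0
t: 12.8
ee_pos: [487.9, 204.6, 36.8]
orientation: [-3.13, 0.261, -0.001]
contact_force: [0.5, -0.0, 2.0]
width: 60.6
grip_force: 40.0
```

```bash
python3 -m handwheel '[[0,0,-0.05,0],[0,0,-0.12,0],[0,0,-0.25,0],[0,0,-0.4,0],[0,0,-0.6,0],[0,0,-0.8,0],[0,0,-1,0],[0,0,-1,0]]'
python3 - <<'E'
from lib import *
p=viewer.camera_params("wrist"); im=viewer.capture("wrist"); np.save("w5.npy",p,allow_pickle=True)
cv2.imwrite("pics/w5.png",cv2.cvtColor(im,cv2.COLOR_RGB2BGR)); s,M=tool(); print(s["t"],s["ee_pos"],s["width"],delta([0,0,0])[1])
sc=cv2.cvtColor(viewer.capture("scene"),cv2.COLOR_RGB2BGR)
cv2.imwrite("pics/v5.png",np.hstack([cv2.resize(cv2.imread("pics/w5.png"),(400,420)),cv2.resize(sc[180:330,280:440],(400,420))]))
E
```

```text
t: 13.47
ee_pos: [489.7, 205.6, 120.6]
orientation: [-3.128, 0.261, -0.008]
contact_force: [0.4, 0.4, -1.0]
width: 61.1
grip_force: 40.0
13.5167 [488.93300786 205.1327117  118.92797437] 61.26521438392387 -9.53
```

View pics/v5.png

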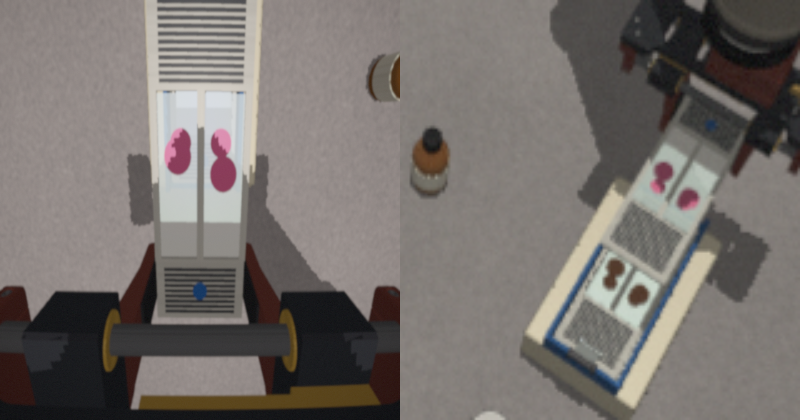

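Carrier is held level by the tab, with the other carriers left in the tray. Next I carry it over to the light box, high above the bottle.

```bash
for i in 1 2 3 4; do python3 -m handwheel '[[0.025,0.24,-0.02,0],[0.05,0.48,-0.02,0],[0.075,0.72,-0.02,0],[0.1,0.95,-0.02,0]]' | grep -E "ee_pos|width"; done
python3 -m handwheel '[[0.05,0.4,0,0.02],[0.08,0.7,0,0.04],[0.1,0.9,0,0.054],[0.1,0.95,0,0.054],[0.1,0.95,0,0.054],[0.1,0.95,0,0.054]]'
cat > look.py <<'E'
from lib import *
import sys
n=sys.argv[1]
p=viewer.camera_params("wrist"); im=viewer.capture("wrist"); np.save(n+".npy",p,allow_pickle=True)
cv2.imwrite(f"pics/{n}.png",cv2.cvtColor(im,cv2.COLOR_RGB2BGR)); s,M=tool(); print(s["t"],s["ee_pos"],s["width"],delta([465.2,-176.5,60],-14.37))
E
python3 look.py w6
```

```text
ee_pos: [481.9, 127.0, 117.3]
width: 61.0
ee_pos: [477.2, 50.7, 118.9]
width: 60.8
ee_pos: [472.6, -25.4, 120.5]
width: 61.3
ee_pos: [467.9, -101.6, 122.1]
width: 60.7
t: 15.4
ee_pos: [464.1, -175.5, 122.7]
orientation: [-3.116, 0.39, 0.001]
contact_force: [-0.2, -0.5, -1.2]
width: 60.8
grip_force: 40.0
15.45 [ 464.3378422  -175.09278061  122.79610563] 60.90987124337888 (array([0.015, 0.015, 0.785]), np.float64(-14.23), np.float64(0.0015896295938824146))
```

View pics/w6.png

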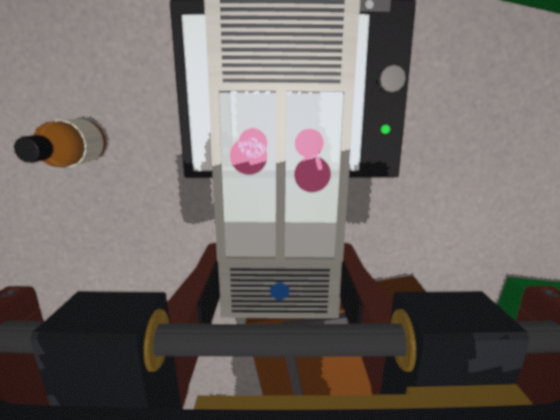

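The view shows the carrier held straight, with the light box's front edge at v≈177 parallel to it. Edge widths of 147 px at the top against 127 px at the bottom hint at some sag, so I'll measure depth per row from the 62 mm width.

```bash
cat > sag.py <<'E'
from lib import *
import sys
n=sys.argv[1]; im=cv2.imread(f"pics/{n}.png"); p=np.load(n+".npy",allow_pickle=True).item()
s,M=tool(); g=im.max(2).astype(int)
Q=[]
for v in list(range(5,160,5))+[225,235]:
    # frame is light: walk out from the metal frame to first strong drop
    row=cv2.GaussianBlur(im[v:v+1],(3,1),0).astype(int).max(2)[0]
    d=np.abs(np.gradient(row))
    l=200+np.argmax(d[200:222]); r=338+np.argmax(d[338:365])
    o,D=ray(p,[(l,v),(r,v)]); D=D@M  # tool axes
    w=(D[1]-D[0]); k=62/abs(w[1]); o_t=(o-s["ee_pos"])@M
    Q.append((v,l,r,*(o_t+k*D.mean(0))))
Q=np.array(Q); np.set_printoptions(suppress=True,precision=1); print(Q[::3])
A=np.polyfit(Q[:,3],Q[:,5],1); B=np.polyfit(Q[:,3],Q[:,4],1); print("pitch deg",np.degrees(np.arctan(A[0])),"z at x0",A[1],"yaw",np.degrees(np.arctan(B[0])),"y0",B[1])
E
python3 sag.py w6
```

```text
[[  5.  204.  360.  120.2   1.8 -19.6]
 [ 20.  205.  343.  118.9  -1.7  -2.6]
 [ 35.  221.  342.  116.9   1.8  17.9]
 [ 50.  221.  342.  109.5   1.8  15.9]
 [ 65.  221.  341.  102.3   1.5  15.4]
 [ 80.  221.  364.   92.4   6.4 -15. ]
 [ 95.  208.  364.   85.6   3.4 -28.9]
 [110.  208.  363.   79.9   3.2 -29.7]
 [125.  209.  362.   74.    3.2 -29.6]
 [140.  207.  361.   68.3   2.5 -32.1]
 [155.  204.  360.   62.7   1.7 -35.5]]
pitch deg 23.96652830390937 z at x0 -56.668741648696965 yaw -0.4529273682743981 y0 3.1860778788281285
```

```bash
python3 - <<'E'
import cv2
im=cv2.imread("pics/w6.png").max(2)
for v in(5,40,80,120,150,240,300): print(v,"L",list(map(int,im[v,200:228])),"R",list(map(int,im[v,334:366])))
E
```

```text
5 L [41, 40, 48, 77, 128, 166, 182, 186, 186, 187, 187, 187, 187, 187, 187, 188, 187, 188, 187, 186, 184, 183, 183, 182, 184, 183, 183, 184] R [179, 178, 178, 178, 178, 178, 178, 178, 177, 178, 181, 186, 189, 189, 188, 188, 188, 188, 188, 188, 188, 187, 188, 187, 180, 160, 128, 104, 97, 95, 103, 133]
40 L [222, 222, 222, 222, 222, 217, 206, 200, 197, 197, 197, 198, 197, 198, 198, 198, 198, 198, 199, 194, 177, 149, 126, 118, 117, 116, 116, 117] R [151, 152, 151, 151, 152, 152, 152, 156, 168, 184, 192, 194, 195, 194, 194, 194, 193, 194, 194, 194, 194, 194, 197, 205, 217, 222, 223, 223, 223, 223, 222, 219]
80 L [226, 227, 227, 227, 227, 227, 225, 219, 210, 206, 204, 204, 204, 205, 204, 205, 205, 206, 206, 205, 205, 196, 169, 132, 109, 107, 107, 107] R [123, 124, 125, 125, 126, 138, 163, 189, 201, 204, 205, 204, 204, 204, 204, 204, 203, 203, 204, 204, 208, 217, 226, 228, 228, 228, 228, 228, 226, 216, 184, 126]
120 L [228, 229, 229, 229, 229, 229, 229, 230, 228, 220, 211, 208, 208, 207, 208, 209, 210, 208, 205, 198, 200, 204, 206, 207, 207, 206, 206, 207] R [228, 227, 227, 227, 226, 226, 
[... 306 characters left out ...]
 197, 186, 184, 183, 175, 163, 155, 153, 150, 158, 195, 221, 230, 231, 231, 230, 230, 230, 223, 201, 151, 85, 49, 47, 47, 47]
240 L [161, 159, 158, 157, 156, 155, 155, 155, 154, 154, 153, 155, 157, 158, 158, 152, 138, 126, 123, 120, 122, 123, 123, 123, 129, 137, 144, 147] R [142, 133, 126, 121, 121, 122, 122, 121, 124, 131, 142, 151, 154, 157, 156, 157, 155, 155, 152, 152, 151, 152, 151, 151, 153, 151, 150, 150, 150, 151, 153, 154]
300 L [22, 22, 24, 23, 23, 17, 21, 20, 20, 20, 21, 19, 20, 19, 22, 20, 23, 38, 74, 104, 117, 120, 120, 120, 120, 120, 120, 120] R [118, 118, 119, 119, 115, 101, 74, 39, 20, 23, 18, 21, 22, 23, 22, 19, 21, 19, 17, 20, 18, 19, 20, 20, 23, 26, 33, 42, 52, 57, 61, 61]
```

```bash
cat > sag2.py <<'E'
from lib import *
def sag(p,E):
    s,M=tool(); Q=[]
    for v,l,r in E:
        o,D=ray(p,[(l,v),(r,v)]); D=D@M; k=62/abs(D[1,1]-D[0,1]); Q.append((o-s["ee_pos"])@M+k*D.mean(0))
    Q=np.array(Q); print(Q.round(1)); A=np.polyfit(Q[:,0],Q[:,2],1); B=np.polyfit(Q[:,0],Q[:,1],1)
    print("pitch",np.degrees(np.arctan(A[0])),"z0",A[1],"yaw",np.degrees(np.arctan(B[0])),"y0",B[1])
E
python3 - <<'E'
from sag2 import *
sag(np.load("w6.npy",allow_pickle=True).item(),[(5,203.9,359.8),(40,206,357),(80,207.8,354.8),(120,209.3,352.3),(240,216,343.5),(300,218,340)])
E
```

```text
[[120.2   1.8 -19.5]
 [107.6   1.6 -18.5]
 [ 92.1   1.5 -19. ]
 [ 75.7   1.3 -19.7]
 [ 19.3   0.8 -19.2]
 [-12.4   0.3 -22.2]]
pitch 1.0289762543866219 z0 -20.875525600103217 yaw 0.6119111228463447 y0 0.49673430005770536
```

```bash
python3 - <<'E'
from lib import *
im=cv2.imread("pics/w6.png"); p=np.load("w6.npy",allow_pickle=True).item()
d=im.max(2)<75
a=np.radians(-14.37); ex=np.array([np.cos(a),np.sin(a)]); ey=np.array([-ex[1],ex[0]]); c=np.array([552.3,-207.15])
def f(uv): q=onplane(p,uv,40)[:,:2]-c; return q@ex,q@ey
L=[(165+np.argmax(d[v,165:190])-.5,v) for v in range(10,170,4)]
Rr=[(419-np.argmax(d[v,380:420][::-1])+.5,v) for v in range(20,165,4)]
F=[(u,190-np.argmax(d[150:191,u][::-1])+.5) for u in list(range(192,206,2))+list(range(365,395,3))]
for n,uv in dict(L=L,R=Rr).items(): x,y=f(uv); print(n,"y",np.median(y),"slope deg",np.degrees(np.polyfit(x,y,1)[0]))
x,y=f(F); print("F x",np.median(x),"slope",np.degrees(np.polyfit(y,x,1)[0]),x.round(1))
E
```

```text
L y 83.61333933770624 slope deg -0.04832550617489399
R y -83.83662022390561 slope deg 0.03954167875377505
F x -64.0169268370651 slope -0.6054056126289694 [-64.9 -64.9 -64.9 -64.1 -64.9 -64.9 -64.9 -64.  -64.  -63.2 -63.2 -63.2
 -63.2 -63.2 -63.2 -63.2 -63.2]
```

```bash
python3 -m handwheel '[[0.01,0.015,0.2,0],[0.01,0.015,0.4,0],[0.01,0.015,0.6,0],[0.01,0.015,0.8,0],[0.01,0.015,0.97,0],[0.01,0.015,0.97,0],[0.01,0.015,0.97,0]]'
python3 -c "
from lib import *
print(delta([465.2,-176.5,25],-14.37))"
```

```text
t: 16.03
ee_pos: [464.5, -176.7, 45.1]
orientation: [-3.117, 0.389, 0.002]
contact_force: [-0.3, -1.0, -0.8]
width: 60.7
grip_force: 40.0
(array([ 0.008, -0.004,  0.252]), np.float64(-14.24), np.float64(0.0014546373684797547))
```

```bash
python3 -m handwheel '[[0,0,0.04,0],[0,0,0.08,0],[0,0,0.12,0],[0,0,0.16,0],[0,0,0.2,0],[0,0,0.2,0]]' | grep -E "ee_pos|contact"
python3 -m handwheel '[[0,0,0.02,0],[0,0,0.04,0],[0,0,0.055,0],[0,0,0.055,0],[0,0,0.055,0]]' | grep -E "ee_pos|contact"
python3 -m handwheel '[[0,0,0.01,0],[0,0,0.02,0],[0,0,0.02,0],[0,0,0.02,0]]' | grep -E "ee_pos|contact"
```

```text
ee_pos: [464.3, -178.2, 29.0]
contact_force: [-0.9, -1.4, -1.8]
ee_pos: [464.7, -178.3, 25.0]
contact_force: [-0.4, 0.6, -0.5]
ee_pos: [464.8, -178.3, 23.5]
contact_force: [-0.4, -0.1, 0.0]
```

```bash
python3 -m handwheel '[[0,0,0.01,0],[0,0,0.02,0],[0,0,0.02,0],[0,0,0.02,0]]' | grep -E "ee_pos|contact"
python3 -m handwheel '[[0,0,0.01,0],[0,0,0.01,0],[0,0,0.01,0]]' | grep -E "ee_pos|contact"
```

```text
ee_pos: [464.8, -178.3, 22.2]
contact_force: [-3.0, 0.3, 5.1]
ee_pos: [464.9, -178.3, 21.5]
contact_force: [-1.7, 1.4, 6.0]
```

```bash
python3 -m handwheel '[[0.012,0,-0.005,0],[0.025,0,-0.005,0],[0.037,0,-0.005,0],[0.05,0,-0.005,0]]' - 20 | grep -E "ee_pos|contact|width"
python3 -m handwheel '[[0.01,0,0,0],[0.02,0,0,0],[0.03,0,0,0],[0.03,0,0,0]]' | grep -E "ee_pos|contact"
```

```text
ee_pos: [468.6, -179.3, 21.6]
contact_force: [-2.1, 0.3, 5.9]
width: 61.3
ee_pos: [470.9, -179.9, 21.6]
contact_force: [-3.3, 0.9, 6.4]
```

```bash
python3 -m handwheel '[[0.01,0,0,0],[0.02,0,0,0],[0.03,0,0,0],[0.03,0,0,0]]' | grep -E "ee_pos|contact"
python3 -m handwheel '[[0.01,0,0,0],[0.02,0,0,0],[0.02,0,0,0]]' | grep -E "ee_pos|contact"
```

```text
ee_pos: [471.9, -180.2, 21.3]
contact_force: [-1.6, 0.4, 4.3]
ee_pos: [475.1, -180.9, 21.5]
contact_force: [-1.4, 0.6, 3.6]
```

```bash
python3 look.py w7; python3 - <<'E'
from lib import *
im=cv2.imread("pics/w7.png").max(2)
print([int(x) for x in im[300:330,279]]); print([int(x) for x in im[300:330,255]])
s=cv2.cvtColor(viewer.capture("scene"),cv2.COLOR_RGB2BGR); cv2.imwrite("pics/s7.png",s)
cv2.imwrite("pics/v7.png",np.hstack([cv2.resize(s[165:255,170:290],(480,360),interpolation=cv2.INTER_CUBIC),cv2.resize(cv2.imread("pics/w7.png"),(320,360))]))
E
```

```text
19.1667 [ 475.14523634 -180.9162175    21.52337085] 61.56343873801006 (array([-0.134, -0.023, -0.481]), np.float64(-14.38), np.float64(-0.00010754880316849519))
[53, 56, 82, 90, 73, 53, 66, 89, 88, 65, 50, 73, 100, 112, 113, 111, 104, 96, 93, 92, 91, 89, 89, 81, 60, 47, 45, 44, 43, 46]
[52, 66, 91, 96, 75, 54, 73, 95, 91, 66, 58, 82, 104, 113, 114, 109, 102, 93, 93, 94, 92, 90, 89, 80, 61, 46, 42, 45, 47, 48]
```

View pics/v7.png

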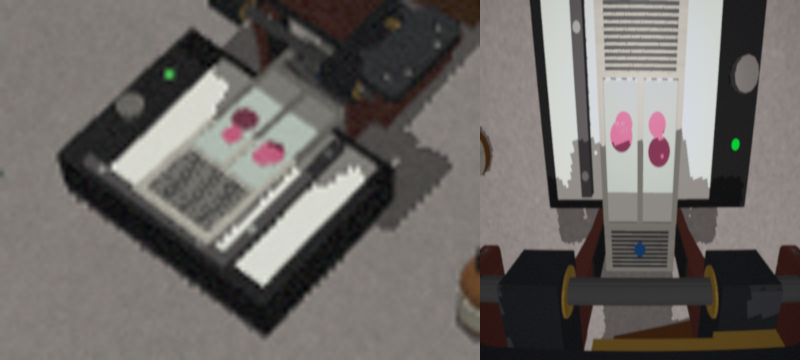

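The last picture shows the carrier flat on the panel, its rear at the back stop and a visible white gap to the left stop. I'll push back until the force rises, then push left.

```bash
python3 -m handwheel '[[0.01,0,0,0],[0.02,0,0,0],[0.02,0,0,0]]' - 40 | grep -E "ee_pos|contact"
python3 -m handwheel '[[0.01,0,0,0],[0.02,0,0,0],[0.02,0,0,0]]' | grep -E "ee_pos|contact"
```

```text
ee_pos: [476.4, -181.3, 21.6]
contact_force: [-1.9, -0.3, 5.3]
ee_pos: [478.0, -181.7, 21.7]
contact_force: [-2.6, 1.5, 6.4]
```

```bash
cat > ov.py <<'E'
from lib import *
import sys
n=sys.argv[1]; im=cv2.imread(f"pics/{n}.png"); p=np.load(n+".npy",allow_pickle=True).item()
a=np.radians(-14.37); ex=np.array([np.cos(a),np.sin(a)]); ey=np.array([-ex[1],ex[0]]); c=np.array([552.3,-207.15])
def f(uv,z): q=onplane(p,uv,z)[:,:2]-c; return q@ex,q@ey
m=im.max(2).astype(int)
for u in(180,400,440,455): 
    col=m[225:256,u]; print(u,list(col))
E
python3 look.py w8; python3 ov.py w8; python3 - <<'E'
import cv2
m=cv2.imread("pics/w8.png").max(2)
print([int(x) for x in m[300:335,279]])
for v in(100,160,200,270): print(v,"L",[int(x) for x in m[v,150:235]],"R",[int(x) for x in m[v,330:360]])
E
```

```text
19.7667 [ 477.93034184 -181.65004384   21.65444717] 61.51605669592053 (array([-0.17 , -0.023, -0.479]), np.float64(-14.38), np.float64(-0.0001362745847599298))
180 [np.int64(54), np.int64(52), np.int64(52), np.int64(55), np.int64(55), np.int64(57), np.int64(56), np.int64(56), np.int64(57), np.int64(62), np.int64(86), np.int64(112), np.int64(114), np.int64(90), np.int64(51), np.int64(27), np.int64(19), np.int64(17), np.int64(20), np.int64(20), np.int64(18), np.int64(23), np.int64(41), np.int64(67), np.int64(84), np.int64(88), np.int64(87), np.int64(86), np.int64(86), np.int64(88), np.int64(90)]
400 [np.int64(127), np.int64(122), np.int64(119), np.int64(114), np.int64(108), np.int64(105), np.int64(104), np.int64(102), np.int64(98), np.int64(94), np.int64(85), np.int64(73), np.int64(56), np.int64(32), np.int64(23), np.int64(17), np.int64(18), np.int64(14), np.int64(21), np.int64(19), np.int64(19), np.int64(30), np.int64(53), np.int64(73), np.int64(83), np.int64(87), np.int64(89), np.int64(89), np.int64(89), np.int64(90), np.int64(89)]
440 [np.int64(19), np.int64(21), np.int64(18), np.in
[... 2468 characters left out ...]
95, 198, 198, 198, 198, 199, 199, 199, 199, 199, 200, 199] R [199, 200, 200, 199, 199, 200, 198, 194, 179, 148, 122, 115, 114, 115, 116, 117, 116, 120, 129, 140, 145, 145, 146, 145, 146, 146, 145, 145, 146, 146]
270 L [91, 91, 91, 92, 92, 90, 91, 90, 89, 89, 89, 90, 88, 90, 90, 90, 89, 90, 89, 88, 88, 90, 89, 89, 92, 91, 93, 92, 92, 93, 93, 91, 90, 90, 90, 91, 91, 91, 90, 92, 87, 83, 78, 67, 60, 58, 55, 58, 56, 56, 56, 55, 56, 57, 56, 58, 56, 58, 58, 55, 49, 36, 25, 20, 22, 19, 22, 47, 82, 104, 112, 113, 113, 114, 114, 114, 115, 113, 107, 87, 67, 55, 49, 54, 52] R [91, 104, 111, 112, 112, 110, 112, 112, 112, 109, 99, 76, 46, 25, 17, 19, 21, 30, 39, 47, 56, 56, 56, 57, 56, 56, 57, 58, 57, 56]
```

```bash
cat > ov2.py <<'E'
from lib import *
a=np.radians(-14.37); ex=np.array([np.cos(a),np.sin(a)]); ey=np.array([-ex[1],ex[0]]); c=np.array([552.3,-207.15])
def f(p,uv,z): q=onplane(p,uv,z)[0,:2]-c; return (q@ex).round(1),(q@ey).round(1)
E
python3 - <<'E'
from ov2 import *
p=np.load("w8.npy",allow_pickle=True).item()
for n,uv,z in [("front",(180,247.5),40),("front",(440,246.2),40),("tab",(279,323.7),43),("stop bot",(188.5,100),40),("stop bot",(193.5,160),40),("stop top",(185,100),48),("stop top",(189,160),48),("carL",(204,100),43),("carL",(208.5,160),43),("carL",(216.9,270),43),("carR",(357,100),43),("carR",(341,270),43)]: print(n,f(p,uv,z))
p=np.load("w6.npy",allow_pickle=True).item(); s,M=tool()
q=onplane(p,(279,317),142.8)[0]; print(q)
E
python3 -c "
import cv2
m=cv2.imread('pics/w6.png').max(2); print([int(x) for x in m[300:330,279]])"
```

```text
front (np.float64(-63.3), np.float64(55.2))
front (np.float64(-62.9), np.float64(-73.7))
tab (np.float64(-105.6), np.float64(6.3))
stop bot (np.float64(5.9), np.float64(45.2))
stop bot (np.float64(-20.1), np.float64(45.0))
stop top (np.float64(5.6), np.float64(44.5))
stop top (np.float64(-18.9), np.float64(44.8))
carL (np.float64(5.7), np.float64(37.8))
carL (np.float64(-19.7), np.float64(37.5))
carL (np.float64(-74.1), np.float64(37.0))
carR (np.float64(5.7), np.float64(-26.8))
carR (np.float64(-74.2), np.float64(-24.4))
[ 440.92191745 -169.46998993  142.8       ]
[66, 53, 71, 96, 94, 72, 55, 74, 97, 96, 71, 54, 77, 106, 119, 120, 120, 109, 87, 74, 72, 71, 69, 64, 51, 46, 45, 48, 47, 51]
```

The stop measures at 45.0, so the model is good. But the carrier reads 64.6 mm wide at the rear and 61.4 mm at the tab, so it is pitched nose-down. The tab was lowered slightly too far, and the rear has ridden up on the back stop. I'll pull forward, raise the tab to level, and let the carrier settle with a light grip.

```bash
python3 -m handwheel '[[-0.03,0,0,0],[-0.06,0,0,0],[-0.09,0,0,0],[-0.12,0,0,0],[-0.15,0,0,0],[-0.15,0,0,0]]' | grep -E "ee_pos|contact"
python3 -m handwheel '[[0,0,-0.01,0],[0,0,-0.015,0],[0,0,-0.015,0],[0,0,-0.015,0]]' - 10 | grep -E "ee_pos|contact|width"
python3 -m handwheel '[[0,0,0,0],[0,0,0,0],[0,0,0,0],[0,0,0,0]]' - 4 | grep -E "ee_pos|contact|width"
python3 look.py w9; python3 - <<'E'
import cv2
m=cv2.imread("pics/w9.png").max(2)
print([int(x) for x in m[300:335,279]])
for v in(60,100,160,280): print(v,"L",[int(x) for x in m[v,180:225]],"R",[int(x) for x in m[v,330:370]])
E
```

```text
ee_pos: [465.6, -178.5, 21.4]
contact_force: [-0.3, 0.4, 2.0]
ee_pos: [466.0, -178.6, 22.5]
contact_force: [0.1, -0.1, -0.4]
width: 61.7
ee_pos: [466.2, -178.6, 22.6]
contact_force: [1.0, 0.7, -1.5]
width: 61.9
20.9833 [ 466.2376003  -178.63782265   22.6361171 ] 61.67669458993922 (array([-0.019, -0.023, -0.467]), np.float64(-14.38), np.float64(-0.0001018743359243975))
[76, 56, 53, 74, 90, 82, 61, 54, 77, 93, 84, 58, 56, 82, 104, 112, 114, 111, 105, 93, 90, 89, 89, 79, 61, 47, 46, 44, 46, 48, 49, 52, 53, 48, 49]
60 L [96, 87, 66, 46, 38, 48, 98, 163, 201, 213, 215, 216, 216, 216, 216, 216, 217, 217, 216, 217, 217, 217, 217, 215, 207, 199, 196, 195, 195, 195, 196, 196, 196, 196, 196, 197, 197, 195, 193, 188, 183, 182, 182, 182, 182] R [172, 173, 171, 172, 171, 171, 171, 171, 170, 171, 177, 186, 192, 193, 194, 194, 194, 194, 193, 193, 193, 193, 193, 193, 191, 194, 206, 215, 218, 218, 218, 217, 217, 217, 217, 217, 217, 216, 216, 217]
100 L [99, 98, 98, 97, 91, 74, 54, 40, 59, 116, 174, 207, 217, 218, 219, 219, 219, 219, 220, 220, 219, 220, 220, 221, 220, 219, 213, 204, 200, 199, 199, 199
[... 362 characters left out ...]
, 203, 212, 218, 219, 220, 220, 220, 220, 220, 216, 207, 201, 198, 198, 198, 199, 200, 199, 198, 193, 189, 197, 204, 205, 205] R [205, 205, 205, 205, 206, 205, 205, 203, 198, 179, 143, 121, 117, 116, 116, 117, 118, 117, 122, 131, 141, 146, 146, 147, 157, 186, 211, 220, 222, 222, 222, 222, 222, 221, 221, 221, 221, 221, 220, 220]
280 L [144, 145, 135, 116, 88, 66, 59, 57, 57, 56, 58, 57, 56, 58, 56, 55, 55, 58, 57, 54, 57, 56, 57, 55, 53, 46, 33, 25, 16, 19, 16, 21, 23, 19, 18, 21, 23, 54, 87, 106, 115, 115, 114, 116, 115] R [106, 113, 115, 114, 114, 115, 114, 114, 114, 113, 104, 83, 50, 23, 16, 15, 19, 21, 20, 18, 21, 21, 26, 37, 46, 55, 56, 55, 55, 56, 59, 54, 57, 57, 56, 54, 57, 56, 56, 57]
```

```bash
python3 - <<'E'
from ov2 import *; from sag2 import sag
p=np.load("w9.npy",allow_pickle=True).item()
for n,uv,z in [("tab",(279,323.5),43),("L",(204,60),43),("R",(355.7,60),43),("L",(206.3,100),43),("R",(353.3,100),43),("L",(217,280),43),("R",(341.6,280),43)]: print(n,f(p,uv,z))
sag(p,[(60,204,355.7),(100,206.3,353.3),(280,217,341.6)])
E
```

```text
tab (np.float64(-118.3), np.float64(6.4))
L (np.float64(9.4), np.float64(37.0))
R (np.float64(9.3), np.float64(-25.4))
L (np.float64(-6.4), np.float64(37.1))
R (np.float64(-6.4), np.float64(-25.4))
L (np.float64(-92.4), np.float64(37.5))
R (np.float64(-92.4), np.float64(-25.2))
[[ 99.7   0.4 -21.4]
 [ 84.    0.4 -21.4]
 [ -0.9   0.1 -22.1]]
pitch 0.4062671974114979 z0 -22.05767831318976 yaw 0.19876468749287957 y0 0.1052359611042378
```

```bash
python3 -m handwheel '[[0.02,0,0,0],[0.04,0,0,0],[0.06,0,0,0],[0.08,0,0,0],[0.1,0,0,0],[0.1,0,0,0]]' - 12 | grep -E "ee_pos|contact"
python3 -m handwheel '[[0.01,0,0,0],[0.02,0,0,0],[0.02,0,0,0],[0.02,0,0,0]]' | grep -E "ee_pos|contact"
python3 -m handwheel '[[0.01,0,0,0],[0.02,0,0,0],[0.02,0,0,0],[0.02,0,0,0]]' | grep -E "ee_pos|contact"
```

```text
ee_pos: [471.0, -180.0, 22.4]
contact_force: [-7.9, 2.7, 9.6]
ee_pos: [471.3, -180.1, 22.2]
contact_force: [-10.7, 2.9, 10.7]
ee_pos: [471.8, -180.2, 21.8]
contact_force: [-12.4, 3.5, 10.8]
```

```bash
python3 look.py w10; python3 - <<'E'
from lib import *
import rib
def prof(n,a,c,yc,lo,hi,z):
    im=cv2.imread(f"pics/{n}.png"); p=np.load(n+".npy",allow_pickle=True).item()
    a=np.radians(a); ex=np.array([np.cos(a),np.sin(a)]); ey=np.array([-ex[1],ex[0]]); g=cv2.GaussianBlur(im,(3,3),0).mean(2).astype(np.float32)
    xs=np.arange(lo,hi,1.); acc=0
    for y in(-19,-17,-15,15,17,19):
        uv=proj(p,np.c_[np.array(c)+ex*xs[:,None]+ey*(y+yc),np.full(len(xs),z)]).astype(np.float32)
        acc=acc+cv2.remap(g,uv[:,0].reshape(1,-1),uv[:,1].reshape(1,-1),cv2.INTER_LINEAR)[0]/6
    print(n,[(int(x),int(q)) for x,q in zip(xs,acc)])
prof("w4",-9.53,[598.3,184.25],1.7,-140,-95,57); prof("w4",-9.53,[598.3,184.25],1.7,-30,-10,57)
prof("w9",-14.37,[552.3,-207.15],6,-126,-80,43); prof("w9",-14.37,[552.3,-207.15],6,-14,12,43)
prof("w10",-14.37,[552.3,-207.15],6,-126,-80,43); prof("w10",-14.37,[552.3,-207.15],6,-14,15,43)
E
```

```text
22.2 [ 471.77518572 -180.19833656   21.83083731] 61.86542345199875 (array([-0.096, -0.024, -0.476]), np.float64(-14.4), np.float64(-0.000328284039405465))
w4 [(-140, 146), (-139, 144), (-138, 142), (-137, 138), (-136, 132), (-135, 121), (-134, 103), (-133, 86), (-132, 80), (-131, 81), (-130, 79), (-129, 80), (-128, 81), (-127, 79), (-126, 79), (-125, 79), (-124, 76), (-123, 76), (-122, 78), (-121, 77), (-120, 79), (-119, 81), (-118, 81), (-117, 83), (-116, 85), (-115, 80), (-114, 77), (-113, 78), (-112, 76), (-111, 77), (-110, 79), (-109, 79), (-108, 86), (-107, 102), (-106, 114), (-105, 118), (-104, 118), (-103, 117), (-102, 123), (-101, 134), (-100, 143), (-99, 146), (-98, 147), (-97, 147), (-96, 147)]
w4 [(-30, 216), (-29, 219), (-28, 224), (-27, 227), (-26, 226), (-25, 223), (-24, 217), (-23, 211), (-22, 194), (-21, 166), (-20, 162), (-19, 174), (-18, 161), (-17, 160), (-16, 172), (-15, 161), (-14, 161), (-13, 175), (-12, 162), (-11, 159)]
w9 [(-126, 51), (-125, 49), (-124, 49), (-123, 50), (-122, 47), (-121, 44), (-120, 43), (-119, 53), (-118, 74), (-117, 85), (-116, 89), (-115,
[... 845 characters left out ...]
), (-113, 47), (-112, 66), (-111, 84), (-110, 96), (-109, 106), (-108, 107), (-107, 86), (-106, 59), (-105, 73), (-104, 77), (-103, 58), (-102, 74), (-101, 78), (-100, 58), (-99, 72), (-98, 77), (-97, 56), (-96, 70), (-95, 79), (-94, 61), (-93, 75), (-92, 78), (-91, 59), (-90, 75), (-89, 80), (-88, 61), (-87, 77), (-86, 83), (-85, 60), (-84, 71), (-83, 80), (-82, 59), (-81, 77)]
w10 [(-14, 198), (-13, 203), (-12, 204), (-11, 204), (-10, 203), (-9, 203), (-8, 203), (-7, 203), (-6, 203), (-5, 203), (-4, 203), (-3, 203), (-2, 203), (-1, 203), (0, 203), (1, 201), (2, 187), (3, 196), (4, 197), (5, 185), (6, 123), (7, 137), (8, 174), (9, 121), (10, 139), (11, 176), (12, 120), (13, 133), (14, 177)]
```

Rechecked: the carrier's tab end is at v≈316, and the darker band below it is the gripper's rod. The contact now felt at TCP x=471 is the back stop, where I predicted it. I'll ease the preload, bring the tab level, and push left.

```bash
python3 -m handwheel '[[-0.04,0,-0.005,0],[-0.06,0,-0.012,0],[-0.06,0,-0.012,0],[-0.06,0,-0.012,0]]' - 6 | grep -E "ee_pos|contact"
python3 -m handwheel '[[0,-0.02,0,0],[0,-0.04,0,0],[0,-0.06,0,0],[0,-0.08,0,0],[0,-0.08,0,0]]' - 20 | grep -E "ee_pos|contact"
python3 -m handwheel '[[0,-0.015,0,0],[0,-0.03,0,0],[0,-0.03,0,0],[0,-0.03,0,0]]' | grep -E "ee_pos|contact"
```

```text
ee_pos: [472.1, -180.2, 23.5]
contact_force: [-1.9, 0.6, -1.2]
ee_pos: [473.7, -173.7, 23.5]
contact_force: [-3.7, -0.6, -1.2]
ee_pos: [474.0, -172.7, 23.5]
contact_force: [-5.0, -3.4, -0.6]
```

```bash
python3 -m handwheel '[[0,-0.02,0.005,0],[0,-0.04,0.01,0],[0,-0.04,0.01,0],[0,-0.04,0.01,0]]' | grep -E "ee_pos|contact"
python3 look.py w11; python3 - <<'E'
import cv2
m=cv2.imread("pics/w11.png").max(2)
print([int(x) for x in m[300:335,279]])
for v in(60,100,160,280): print(v,"L",[int(x) for x in m[v,180:225]],"R",[int(x) for x in m[v,330:370]])
E
```

```text
ee_pos: [473.9, -172.3, 22.9]
contact_force: [-7.0, -10.4, 0.8]
23.6667 [ 473.88106597 -172.28253252   22.91713826] 61.72240624653794 (array([-0.092,  0.08 , -0.463]), np.float64(-14.63), np.float64(-0.002861282512637015))
[97, 94, 89, 71, 51, 58, 84, 93, 77, 54, 62, 86, 96, 77, 54, 63, 90, 109, 114, 116, 110, 99, 89, 78, 60, 46, 46, 47, 46, 47, 48, 52, 51, 48, 49]
60 L [204, 177, 134, 103, 97, 96, 97, 97, 96, 98, 96, 97, 99, 97, 97, 99, 98, 98, 99, 97, 93, 81, 61, 64, 111, 159, 185, 194, 195, 196, 195, 196, 196, 196, 196, 196, 196, 196, 190, 170, 133, 104, 95, 95, 97] R [98, 97, 98, 96, 97, 97, 97, 98, 98, 97, 107, 137, 171, 189, 194, 194, 194, 194, 194, 193, 193, 192, 193, 192, 193, 195, 201, 211, 217, 218, 218, 218, 218, 218, 217, 217, 217, 217, 217, 217]
100 L [217, 218, 217, 213, 194, 155, 114, 102, 100, 101, 101, 100, 101, 100, 102, 102, 102, 102, 103, 102, 102, 102, 101, 96, 80, 69, 113, 165, 191, 199, 200, 200, 201, 201, 201, 200, 196, 192, 195, 201, 203, 203, 204, 204, 204] R [205, 206, 205, 205, 205, 205, 205, 205, 205, 206, 206, 204, 199, 191, 191, 198, 202, 202, 202, 203,
[... 204 characters left out ...]
01, 102, 101, 101, 101, 101, 103, 100, 94, 81, 89, 138, 178, 194, 197, 198, 199, 200, 199, 198, 195, 192, 198, 203, 205, 205] R [206, 205, 205, 205, 205, 205, 205, 204, 203, 192, 169, 137, 120, 115, 117, 117, 117, 118, 119, 123, 140, 165, 189, 194, 188, 182, 196, 213, 220, 221, 221, 221, 221, 221, 221, 220, 220, 220, 220, 220]
280 L [143, 148, 145, 130, 106, 80, 61, 58, 54, 54, 57, 57, 55, 55, 55, 56, 58, 57, 56, 57, 56, 57, 56, 57, 55, 48, 39, 31, 20, 18, 19, 20, 17, 18, 19, 19, 27, 53, 84, 105, 112, 113, 113, 114, 113] R [100, 109, 112, 111, 112, 113, 113, 113, 112, 109, 102, 81, 50, 24, 19, 16, 20, 16, 16, 18, 21, 25, 29, 39, 48, 55, 57, 57, 56, 59, 57, 55, 57, 58, 57, 57, 58, 57, 56, 55]
```

```bash
python3 - <<'E'
from ov2 import *; from sag2 import sag
p=np.load("w11.npy",allow_pickle=True).item()
for n,uv,z in [("tab",(279,320.8),43),("L",(204,60),43),("R",(356.5,60),43),("L",(206.2,100),43),("R",(354.3,100),43),("L",(217.3,280),43),("R",(341.6,280),43)]: print(n,f(p,uv,z))
sag(p,[(60,204,356.5),(100,206.2,354.3),(280,217.3,341.6)])
E
```

```text
tab (np.float64(-111.0), np.float64(14.6))
L (np.float64(15.4), np.float64(44.8))
R (np.float64(15.1), np.float64(-18.1))
L (np.float64(-0.4), np.float64(44.9))
R (np.float64(-0.7), np.float64(-18.1))
L (np.float64(-86.5), np.float64(45.6))
R (np.float64(-86.9), np.float64(-17.2))
[[ 99.6   0.6 -22.2]
 [ 84.    0.6 -22.5]
 [ -1.1   0.2 -21.8]]
pitch -0.3195493016145184 z0 -21.803758265728653 yaw 0.2555304003202233 y0 0.18348507393709332
```

```bash
cat > prof.py <<'E'
from lib import *
def prof(n,yc,lo,hi,z=43,a=-14.37,c=(552.3,-207.15)):
    im=cv2.imread(f"pics/{n}.png"); p=np.load(n+".npy",allow_pickle=True).item()
    a=np.radians(a); ex=np.array([np.cos(a),np.sin(a)]); ey=np.array([-ex[1],ex[0]]); g=cv2.GaussianBlur(im,(3,3),0).mean(2).astype(np.float32)
    xs=np.arange(lo,hi,.5); acc=0
    for y in(-19,-17,-15,15,17,19):
        uv=proj(p,np.c_[np.array(c)+ex*xs[:,None]+ey*(y+yc),np.full(len(xs),z)]).astype(np.float32)
        acc=acc+cv2.remap(g,uv[:,0].reshape(1,-1),uv[:,1].reshape(1,-1),cv2.INTER_LINEAR)[0]/6
    print(n,[(float(x),int(q)) for x,q in zip(xs,acc)])
E
python3 -c "
from prof import *
prof('w11',14,-2,10); prof('w10',6,2,9); prof('w11',14,-114,-103)"
```

```text
w11 [(-2.0, 203), (-1.5, 203), (-1.0, 203), (-0.5, 203), (0.0, 203), (0.5, 202), (1.0, 195), (1.5, 184), (2.0, 182), (2.5, 189), (3.0, 195), (3.5, 197), (4.0, 196), (4.5, 191), (5.0, 174), (5.5, 142), (6.0, 117), (6.5, 120), (7.0, 149), (7.5, 173), (8.0, 168), (8.5, 139), (9.0, 114), (9.5, 119)]
w10 [(2.0, 187), (2.5, 190), (3.0, 196), (3.5, 198), (4.0, 197), (4.5, 195), (5.0, 185), (5.5, 157), (6.0, 123), (6.5, 114), (7.0, 137), (7.5, 167), (8.0, 174), (8.5, 152)]
w11 [(-114.0, 45), (-113.5, 51), (-113.0, 60), (-112.5, 72), (-112.0, 82), (-111.5, 90), (-111.0, 97), (-110.5, 103), (-110.0, 107), (-109.5, 108), (-109.0, 104), (-108.5, 96), (-108.0, 83), (-107.5, 68), (-107.0, 60), (-106.5, 66), (-106.0, 76), (-105.5, 83), (-105.0, 79), (-104.5, 67), (-104.0, 61), (-103.5, 64)]
```

The carrier is level, its left edge is at 45 along the stop, and it sits where it bore on the back stop. Releasing.

```bash
python3 -m handwheel '[[0,0,0,0],[0,0,0,0],[0,0,0,0],[0,0,0,0]]' 1 | grep -E "ee_pos|contact|width|grip"
python3 look.py w12; python3 - <<'E'
from prof import *
prof('w12',14,0,8); prof('w12',14,-114,-103)
m=cv2.imread("pics/w12.png").max(2)
for v in(60,100,160,215,280): print(v,"L",[int(x) for x in m[v,195:225]],"R",[int(x) for x in m[v,330:365]])
E
```

```text
ee_pos: [477.1, -168.1, 23.3]
contact_force: [-0.1, 0.5, -0.9]
width: 84.6
grip_force: 0.0
24.05 [ 476.74861245 -168.07559341   23.18167492] 86.78658917486237 (array([-0.113,  0.137, -0.461]), np.float64(-14.31), np.float64(0.0006472701126300408))
w12 [(0.0, 204), (0.5, 202), (1.0, 197), (1.5, 189), (2.0, 188), (2.5, 193), (3.0, 197), (3.5, 198), (4.0, 196), (4.5, 190), (5.0, 171), (5.5, 138), (6.0, 117), (6.5, 128), (7.0, 158), (7.5, 176)]
w12 [(-114.0, 45), (-113.5, 44), (-113.0, 43), (-112.5, 44), (-112.0, 47), (-111.5, 56), (-111.0, 70), (-110.5, 85), (-110.0, 98), (-109.5, 104), (-109.0, 107), (-108.5, 106), (-108.0, 101), (-107.5, 90), (-107.0, 73), (-106.5, 62), (-106.0, 62), (-105.5, 71), (-105.0, 82), (-104.5, 82), (-104.0, 71), (-103.5, 62)]
60 L [174, 129, 103, 99, 98, 98, 98, 99, 98, 100, 100, 99, 99, 100, 99, 100, 100, 99, 99, 93, 73, 59, 80, 130, 168, 188, 192, 193, 194, 194] R [145, 139, 133, 131, 133, 134, 134, 134, 133, 133, 132, 133, 131, 131, 130, 129, 129, 128, 128, 126, 128, 127, 128, 141, 167, 183, 189, 190, 189, 190, 189, 189, 189, 189, 189]
100 L [220, 215, 19
[... 541 characters left out ...]
, 205, 205, 205, 205, 203, 192, 169, 143, 152, 178, 193, 199, 200, 199, 197, 198, 202, 214, 220, 221]
215 L [146, 145, 145, 146, 146, 146, 145, 145, 145, 144, 134, 102, 70, 55, 53, 54, 53, 55, 55, 51, 55, 53, 54, 53, 54, 52, 52, 52, 49, 53] R [203, 203, 203, 203, 203, 204, 203, 203, 203, 203, 203, 203, 203, 202, 202, 200, 194, 173, 139, 118, 115, 114, 115, 117, 117, 118, 126, 137, 142, 146, 146, 146, 146, 144, 145]
280 L [18, 18, 23, 17, 18, 14, 22, 23, 40, 62, 82, 92, 93, 94, 94, 91, 93, 93, 91, 91, 90, 89, 89, 92, 91, 93, 95, 94, 94, 93] R [59, 57, 57, 57, 58, 57, 57, 56, 63, 81, 100, 110, 113, 112, 113, 111, 110, 113, 111, 112, 110, 105, 96, 90, 81, 64, 42, 21, 15, 17, 19, 16, 16, 19, 15]
```

```bash
python3 -m handwheel '[[-0.03,0.055,0,0],[-0.03,0.055,0,0],[-0.03,0.055,0,0],[-0.03,0.055,-0.2,0],[-0.03,0.055,-0.5,0],[-0.03,0.055,-1,0],[-0.03,0.055,-1,0],[-0.03,0.055,-1,0]]' | grep -E "ee_pos|contact|width"
python3 -m handwheel '[[0.4,0,-0.5,0],[0.9,0,-1,0],[0.9,0,-1,0],[0.9,0,-1,0],[0.9,0,-1,0],[0.9,0,-1,0]]' | grep -E "ee_pos|contact|width"
python3 look.py w13; python3 - <<'E'
from prof import *
im=cv2.imread("pics/w13.png"); p=np.load("w13.npy",allow_pickle=True).item()
a=np.radians(-14.37); ex=np.array([np.cos(a),np.sin(a)]); ey=np.array([-ex[1],ex[0]]); c=np.array([552.3,-207.15])
g=im.max(2).astype(np.float32)
def line(P0,P1,z,n):
    X=np.linspace(0,1,n)[:,None]; L=np.array(P0)+(np.array(P1)-P0)*X
    uv=proj(p,np.c_[c+L[:,:1]*ex+L[:,1:]*ey,np.full(n,z)]).astype(np.float32)
    return [int(q) for q in cv2.remap(g,uv[:,:1].T.copy(),uv[:,1:].T.copy(),cv2.INTER_LINEAR)[0]]
print("along x 40..60"); [print(y,line((40,y),(60,y),43,21)) for y in(-8,5,35)]
print("along y 38..54");[print(x,line((x,38),(x,54),43,17)) for x in(-45,-20,20,40)]
print("right edge -24..-10");[print(x,line((x,-24),(x,-10),43,15)) for x in(-100,-70,-20,40)]
print("tab -120..-100");[print(y,line((-120,y),(-100,y),43,21)) for y in(0,14,30)]
E
```

```text
ee_pos: [473.8, -172.7, 104.9]
contact_force: [0.7, 1.1, -0.8]
width: 88.0
ee_pos: [539.8, -189.7, 180.7]
contact_force: [-1.4, -0.3, 0.1]
width: 87.8
25.2667 [ 539.49866005 -189.65515647  180.5815928 ] 87.58019252630392 (array([-0.934,  0.071,  1.511]), np.float64(-14.38), np.float64(-0.00010053320293176663))
along x 40..60
-8 [92, 88, 87, 107, 123, 128, 128, 128, 125, 120, 102, 78, 67, 75, 96, 118, 125, 117, 92, 61, 54]
5 [93, 87, 88, 108, 123, 128, 128, 128, 126, 117, 104, 108, 120, 126, 128, 127, 126, 120, 101, 69, 59]
35 [96, 92, 86, 102, 121, 128, 130, 130, 129, 129, 127, 127, 126, 126, 126, 125, 124, 111, 87, 61, 63]
along y 38..54
-45 [217, 212, 193, 161, 138, 129, 119, 97, 80, 87, 101, 108, 109, 103, 94, 109, 137]
-20 [220, 215, 196, 163, 139, 126, 112, 89, 68, 62, 62, 61, 61, 62, 73, 102, 137]
20 [104, 120, 127, 128, 129, 129, 123, 96, 67, 61, 61, 62, 60, 62, 70, 98, 132]
40 [109, 122, 128, 128, 128, 127, 122, 100, 72, 61, 61, 61, 61, 61, 69, 93, 131]
right edge -24..-10
-100 [164, 164, 164, 161, 149, 130, 117, 116, 121, 126, 125, 124, 118, 103, 87]
-70 [168, 167, 164, 161, 160, 155, 142, 131, 127, 128, 132, 141, 149, 153, 154]
-20 [160, 160, 160, 160, 160, 158, 153, 142, 133, 136, 155, 188, 211, 219, 221]
40 [225, 195, 170, 163, 161, 159, 150, 137, 130, 128, 127, 124, 115, 103, 95]
tab -120..-100
0 [101, 101, 102, 102, 102, 101, 102, 104, 107, 113, 118, 118, 107, 91, 79, 75, 75, 78, 80, 78, 79]
14 [102, 101, 101, 101, 101, 101, 102, 103, 107, 112, 118, 119, 110, 95, 85, 83, 84, 84, 80, 77, 82]
30 [101, 101, 100, 100, 101, 103, 103, 104, 107, 113, 119, 120, 111, 95, 85, 83, 84, 84, 83, 81, 80]
```

```bash
python3 - <<'E'
from prof import *
im=cv2.imread("pics/w13.png"); p=np.load("w13.npy",allow_pickle=True).item()
a=np.radians(-14.37); ex=np.array([np.cos(a),np.sin(a)]); ey=np.array([-ex[1],ex[0]]); c=np.array([552.3,-207.15])
xs=np.arange(42,64,1.)
print("x",xs.astype(int).tolist(), "px/mm",np.diff(proj(p,[[*(c+50*ex),43],[*(c+51*ex),43]]),axis=0))
for y in(-50,-40,-30,-22,-14,-4,2,8,14,20,26,32,38,42,48):
    uv=proj(p,np.c_[c+xs[:,None]*ex+y*ey,np.full(len(xs),43.)]).astype(np.float32)
    q=cv2.remap(im,uv[:,:1].T.copy(),uv[:,1:].T.copy(),cv2.INTER_LINEAR)[0]; print(y,q.max(1).tolist())
q=proj(p,[[*(c+52*ex+14*ey),43]]); print(q)
E
```

```text
x [42, 43, 44, 45, 46, 47, 48, 49, 50, 51, 52, 53, 54, 55, 56, 57, 58, 59, 60, 61, 62, 63] px/mm [[ 0.01314725 -1.12516225]]
-50 [233, 235, 236, 235, 235, 234, 233, 219, 184, 159, 175, 194, 199, 196, 179, 142, 100, 67, 57, 83, 123, 152]
-40 [242, 242, 242, 242, 242, 242, 241, 229, 195, 150, 127, 123, 122, 121, 121, 115, 91, 60, 52, 81, 115, 141]
-30 [243, 243, 243, 243, 243, 243, 241, 229, 197, 153, 129, 126, 124, 125, 123, 116, 93, 62, 52, 78, 117, 148]
-22 [201, 222, 224, 215, 211, 213, 220, 220, 195, 153, 131, 126, 126, 125, 125, 117, 95, 65, 56, 85, 128, 155]
-14 [128, 128, 128, 128, 129, 129, 127, 121, 103, 79, 65, 62, 66, 83, 110, 115, 96, 66, 55, 89, 132, 154]
-4 [88, 107, 123, 129, 130, 132, 130, 123, 102, 80, 67, 67, 76, 95, 116, 116, 96, 68, 58, 84, 118, 146]
2 [89, 109, 124, 130, 131, 131, 134, 135, 130, 125, 126, 128, 127, 127, 126, 118, 96, 67, 61, 94, 128, 149]
8 [89, 108, 123, 128, 128, 129, 126, 121, 116, 122, 127, 128, 128, 127, 127, 118, 94, 64, 63, 101, 141, 157]
14 [89, 108, 123, 128, 129, 129, 127, 119, 112, 117, 124, 127, 128, 127, 126, 116, 92, 63, 62, 99, 142, 157]
20 [90, 109, 124, 129, 129, 129, 128, 128, 127, 127, 127, 127, 126, 126, 125, 115, 91, 63, 61, 95, 134, 155]
26 [85, 104, 123, 129, 130, 130, 129, 128, 126, 126, 127, 129, 130, 129, 126, 114, 89, 62, 57, 84, 118, 147]
32 [87, 103, 122, 129, 131, 133, 152, 169, 161, 160, 183, 201, 204, 192, 162, 125, 89, 57, 55, 85, 120, 149]
38 [106, 113, 125, 130, 130, 130, 133, 135, 130, 127, 124, 124, 124, 124, 123, 113, 89, 63, 58, 86, 122, 147]
42 [131, 131, 131, 131, 134, 153, 183, 189, 168, 139, 126, 124, 122, 122, 121, 111, 87, 61, 60, 100, 142, 158]
48 [61, 61, 62, 61, 62, 74, 100, 116, 121, 123, 122, 122, 122, 122, 120, 112, 87, 59, 56, 88, 128, 151]
[[279.07456055 122.41911696]]
```

The left side is right, but the tab reading leaves about 2 mm of doubt at the back stop. I'll lower the camera straight over that seam and measure it close up.

```bash
python3 -m handwheel '[[-0.17,0,0.4,0],[-0.17,0,0.8,0],[-0.17,0,1,0],[-0.17,0,1,0],[-0.17,0,1,0]]' | grep -E "ee_pos"
python3 -m handwheel '[[0,0,0.2,0],[0,0,0.35,0],[0,0,0.35,0],[0,0,0.35,0],[0,0,0.35,0]]' | grep -E "ee_pos|contact"
python3 look.py w14; cat > seam.py <<'E'
from prof import *
import sys
n=sys.argv[1]
im=cv2.imread(f"pics/{n}.png"); p=np.load(n+".npy",allow_pickle=True).item()
a=np.radians(-14.37); ex=np.array([np.cos(a),np.sin(a)]); ey=np.array([-ex[1],ex[0]]); c=np.array([552.3,-207.15])
xs=np.arange(44,62,.5); T=p["cam_to_world"]; q=np.array(T)[:2,3]-c; print("cam lb",q@ex,q@ey)
print("x",xs.tolist())
for y in(-50,-35,-25,-12,-4,4,12,20,26,38,43):
    uv=proj(p,np.c_[c+xs[:,None]*ex+y*ey,np.full(len(xs),43.)]).astype(np.float32)
    q=cv2.remap(im,uv[:,:1].T.copy(),uv[:,1:].T.copy(),cv2.INTER_LINEAR)[0]; print(y,q.max(1).tolist())
E
python3 seam.py w14
```

```text
ee_pos: [526.6, -186.3, 101.4]
ee_pos: [529.0, -186.9, 75.6]
contact_force: [0.2, -0.7, 0.5]
26.15 [ 529.12768073 -186.93667924   75.69767119] 87.5857286438983 (array([-0.807,  0.072,  0.195]), np.float64(-14.38), np.float64(-0.0001193665218162702))
cam lb 52.155899552561266 13.466864119173785
x [44.0, 44.5, 45.0, 45.5, 46.0, 46.5, 47.0, 47.5, 48.0, 48.5, 49.0, 49.5, 50.0, 50.5, 51.0, 51.5, 52.0, 52.5, 53.0, 53.5, 54.0, 54.5, 55.0, 55.5, 56.0, 56.5, 57.0, 57.5, 58.0, 58.5, 59.0, 59.5, 60.0, 60.5, 61.0, 61.5]
-50 [235, 234, 233, 234, 233, 234, 234, 235, 235, 234, 232, 219, 190, 153, 128, 123, 134, 152, 169, 179, 185, 187, 185, 178, 164, 145, 125, 112, 104, 88, 66, 53, 62, 88, 121, 149]
-35 [241, 241, 242, 242, 241, 241, 242, 241, 241, 241, 239, 229, 203, 166, 136, 123, 120, 120, 118, 120, 120, 119, 119, 119, 119, 119, 118, 116, 106, 87, 63, 53, 67, 101, 135, 156]
-25 [244, 244, 244, 244, 244, 244, 244, 244, 244, 244, 242, 235, 211, 173, 141, 126, 123, 123, 123, 123, 122, 123, 122, 122, 122, 122, 121, 118, 108, 87, 62, 52, 71, 104, 135, 153]
-12 [219, 220, 221, 221, 221, 221, 221, 221,
[... 695 characters left out ...]
224, 224, 225, 224, 224, 223, 221, 218, 207, 182, 153, 136, 130, 128, 128, 128, 129, 129, 129, 128, 128, 128, 127, 127, 124, 112, 87, 60, 58, 94, 134, 158, 166]
26 [222, 224, 224, 224, 224, 224, 224, 224, 223, 222, 219, 212, 190, 161, 140, 131, 128, 128, 128, 129, 127, 128, 128, 127, 127, 127, 126, 123, 111, 87, 59, 56, 88, 128, 152, 162]
38 [221, 223, 223, 222, 222, 223, 222, 221, 220, 216, 205, 181, 150, 133, 127, 126, 125, 125, 125, 126, 125, 124, 124, 124, 124, 123, 123, 120, 109, 86, 61, 59, 89, 126, 150, 159]
43 [221, 222, 221, 220, 220, 220, 220, 219, 218, 216, 215, 206, 180, 149, 130, 122, 121, 121, 121, 120, 121, 120, 120, 121, 121, 120, 119, 116, 106, 81, 55, 52, 75, 110, 140, 156]
```

From straight above, the carrier metal (222) runs right up to the stop's edge at 50.3 with no panel showing and no dark seam, so it is flush at the back. The left side was flush too. I'll raise clear and hand in.

```bash
python3 -m handwheel '[[0,0,-0.4,0],[0,0,-0.8,0],[0,0,-1,0],[0,0,-1,0],[0,0,-1,0],[0,0,-1,0]]' | grep -E "^t|ee_pos|contact|width"
python3 -c "
from station import order
print(order.hand_in())"
```

```text
t: 26.65
ee_pos: [528.1, -186.7, 154.4]
contact_force: [-0.5, -0.3, -1.0]
width: 87.8
the job is handed in; nothing more can be done
None
```

I handed the job in at about 27 s: by my last measurements the top carrier lies flat on the light box, flush against the back and left stops with its tab over the front and the gripper clear, but the hand-in returned no verdict (while seating it, the rear briefly rode up on the back stop and I pulled it back and reseated it).

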